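Tile the trivet and set the stew pot on it

ROBOT

A 6-joint arm with a two-finger parallel gripper is mounted at the origin on the work surface. World frame = base frame: x ahead of the robot, y to its left, z up, the work surface at z = 0. Lengths are in m, angles in rad, forces in N, time in s.
With the tool pointing down it reaches from about 0.35 to 0.775 m from the base axis. Payload 7.3 kg.
Tool frame: the origin (TCP) lies on the front face of the gripper's body, between the roots of the fingers; the fingertips stand ahead of it and the grasp point (between the pads) lies 47 mm ahead of it (finger_overhang is the z of the fingertips in the tool frame, in m); z points along the fingers, y is the line along which they close (so a half turn about z gives the same grasp; the last joint's range is limited). The gripper opens to 92 mm and grips with 3 to 60 N. Pads are 19 mm wide; open, the fingers measure 130 mm over their backs; the gripper's body (75 mm by 190 mm) begins 47 mm behind the grasp point.
Start: joints at [-0.146, 0.342, 1.524, -0, 1.275, -0.146], TCP at [0.525, 0, 0.292] pointing down, gripper open.
Joint ranges: [-2.53, 2.53], [-0.77, 2.02], [0.04, 2.7], [-1, 4.14], [0.28, 2.66], [-3.11, 3.11]. Speed limits (rad/s): [2.57, 2.57, 3.14, 3.14, 3.14, 3.14].

INTERFACE

Orientations are given as [roll, pitch, yaw] about the fixed x, y, z axes, in that order (R = Rz(yaw) Ry(pitch) Rx(roll)).
In Python, from cell import * gives the robot as it stands. The module is installed in compiled form; this text tells all that it offers.
- The arm moves only by the tool arm_command, never from a script. Its argument "series" is a list of rows, each an object of numbers: "x", "y", "z": the shift along the tool's x, y, z in mm; "rx", "ry", "rz": the turn, a rotation vector about the tool's x, y, z in degrees. A call has 1 to 20 rows; each row is the pose to reach, as a shift and turn from the pose commanded when the call began, along the tool's axes at that moment; what a row does not reach only later rows make up. A row lasts 1/10 s, in which the tool goes at most 50 mm and 8.59 degrees, less where a joint would pass 70% of its speed; a pose out of reach is approached as far as the arm can. A call with a gripper value outside its range is refused whole. "hand" is the finger opening in mm, from 0 to 91.8, set as the call begins (left out, the last holds). The fingers move at their own pace and stop on an object; "squeeze" is the grip in N (left out, the last holds). Time passes only in rows, so rows that repeat a pose let the fingers close. It gives the time, the measured TCP pose, the force, the opening and the grip force at its end, in the units of the state.
- observe(): the state, without advancing time (a new reading comes with each control period).
- read_camera(name): name is "scene" or "side" or "wrist"; returns a dict with "pixels" (480x640x3 uint8, blue, green, red), "K" (3x3 intrinsics, pixels), "k1" (the pictures are not rectified: a ray, as slopes to the right and down, at radius r is drawn at 1 + k1 r^2 times it, then the intrinsics apply), "rvec" (rotation vector, rad) and "tvec" (3), from world to camera coordinates, as OpenCV has them. Camera axes: x right, y down, z forward; pixel columns grow to the right and rows downward; lengths in m; the calibration is good to about 2 mm. A picture is of the moment at which its call begins. There is no depth.
- hand_in(): hands the job in; it is judged then, once.
Trained networks look in a picture, given as the dict that the camera call returned (one of the last four; its "shot" number tells which), for a name from the list of things; names that differ only in an ending like _2 or _b are one class to them, and where a whole thing is asked for, a point or a joint stands for the part that bears it (a point fixed in the world has none). Each returns a list of dicts, best first, with "confidence" (0 to 1); they miss things now and then, are a little off and sometimes report something else, mostly with a low value. They report only what shows in the picture. A call takes as long as a camera call. They do not tell look-alikes from the thing itself.
- boxes_of(picture, query): "point" ([x, y, z] in m, in world coordinates, good to about 4 mm: the middle of the surface that is visible of it).
- trace(picture, query): "pixels" (480x640 bool, what is visible of it).
- mark_of(picture, query): "point" ([x, y, z] in m, in world coordinates, good to about 4 mm: a listed point, or the origin of a listed thing).
The state is a dict: "time": time; "qpos": joint angles; "qvel": joint speeds; "joint_efforts": joint torques, N m; "tool_pos": TCP position; "tool_rot": TCP orientation; "contact_force": force on the tool from outside, world axes, zero at the start; "torque": the same for the moment, N m; "opening": finger opening in m; "grip_force": force on a finger pad.
Only numpy, scipy, OpenCV 4.12 (cv2) and the standard library are available. Lean on these libraries where they do the work, as an engineer would, in place of code of your own. Each camera call takes 0.05 s, during which the arm holds its last target. There are 200 camera calls.

TASK

Get the trivet ready for the hot pot: put every loose clay tile in a pocket of its own in the wooden trivet, making sure the two middle pockets are filled, and press each tile down until it is flush with the wood. Only when all the tiles are flush, lift the pot by its handle and stand it upright in the middle of the trivet, then let go. Leave the glass, the phone and the pepper mill alone.

Things in the scene. Friction and masses are not known exactly. Their poses are not given: they have to be found in the camera images.
- tile_a: One of up to six identical plain unglazed terracotta tiles (some may be absent: then its pose is None), 50 x 50 x 16 mm, 80 g, lying flat on the table. Origin at its centre, so 8 mm above the table; z is normal to the big faces, x and y along the sides. Either face may be up.
- tile_b: Another such tile, same in every way (may be absent).
- tile_c: Another such tile, same in every way (may be absent).
- tile_d: Another such tile, same in every way (may be absent).
- tile_e: Another such tile, same in every way (may be absent).
- tile_f: Another such tile, same in every way (may be absent).
- trivet: Wooden trivet board, fixed to the table (it does not slide), 215 mm (its x) x 150 mm (its y) x 26 mm high, with six square pockets, 3 along x by 2 along y, 65 mm apart. Origin at the centre of its underside, z up, top face at 26 mm. Each pocket is 53 x 53 mm, sides parallel to the board's, with a 1.5 mm chamfered mouth.
- pocket0 (a point): Centre of a pocket's mouth (low-x low-y corner of the trivet), at the board's top face; axes as the trivet's. The floor is a sliding plate that starts 11 to 12.5 mm below this point, so a tile dropped in stands 3.5 to 5 mm proud; pressed with 8 to 15 N it slides slowly to a stop 16 mm below, tile flush (its centre 8 mm below this point). No spring: it stays where left.
- pocket1 (a point): The same for the pocket at the low-x high-y corner of the trivet.
- pocket2 (a point): The same for the pocket at the MIDDLE, low-y side of the trivet.
- pocket3 (a point): The same for the pocket at the MIDDLE, high-y side of the trivet.
- pocket4 (a point): The same for the pocket at the high-x low-y corner of the trivet.
- pocket5 (a point): The same for the pocket at the high-x high-y corner of the trivet.
- pot: Dark steel lidded pot (lid fixed), 0.5 to 0.9 kg, 118 mm across at the lid rim, body 85 mm high, flat base 92 mm across. Origin at the centre of the base's underside, z up. A rigid round-bar arch handle stands over it in the plane of its y and z axes; it does not fold.
- pot_grip (a point): Centre of the wooden grip at the top of the pot's handle, 140 mm above the pot's base on its axis: a bar 16 x 16 mm in section, 60 mm long along the pot's y; pinch it from above, closing along the pot's x. Lid top is 55 mm below it.
- glass: Bystander: drinking glass, 72 mm across, 95 mm high. Origin at the centre of its underside. Leave alone.
- phone: Bystander: black phone lying flat, 148 (x) x 72 (y) x 8 mm. Origin at the centre of its underside. Leave alone.
- mill: Bystander: dark wooden pepper mill, 54 mm across, 150 mm high. Origin at the centre of its underside. Leave alone.
There are look-alikes about, which are no part of the job. Leave any green or grey look-alike of the tile_f alone.

How it is judged:
By the outcome, as a careful person would: the job done as asked, in the order asked, and still so for the second after the job is handed in, with the robot touching nothing.
Of tile_a, tile_b, tile_c, tile_d, tile_e, tile_f only 4 to 6 are there at a start; the rules pass over those that are not, and their reading is None.
At some moment in a run one of tile_a, tile_b, tile_c, tile_d, tile_e, tile_f, pot may be knocked a few centimetres aside while the robot is not near it.
Once in a run the grip may slacken for a moment while it holds something.
It also fails if it takes over 210 s, if anything falls off the work surface, if the arm or the gripper's body presses on something with over 40 N, if the wrist force passes 120 N, or if a joint passes its speed limit or range.

## Working session

There is one attempt and no reset: what is moved stays moved. The work goes in short steps, Python scripts to look and compute and a tool call to move; the robot and the scene stay as the last step left them, time stands still between calls to the robot, and variables do not carry over. Pictures are saved under pics/ and viewed, at most 14 in all, crops included, and the job is handed in when it is done.

Besides the shell and the picture viewer there is one more tool, called after ">>>" by a JSON object that holds its "api" and its "payload", one argument or row to a line. arm_command: Moves the arm, as the interface text tells. Its arguments: {"type":"object","properties":{"series":{"type":"array"},"hand":{"type":"number"},"squeeze":{"type":"number"}},"required":["series"]}

```bash
mkdir -p pics; cat > h.py <<'E'
from cell import *
import numpy as np, cv2
from scipy.spatial.transform import Rotation as R
def ray(p,uv):
    K=np.array(p["K"]);s=((uv[0]-K[0,2])/K[0,0],(uv[1]-K[1,2])/K[1,1])
    s=np.array(s);u=s.copy()
    for _ in range(20): u=s/(1+p["k1"]*(u@u))
    Rm=R.from_rotvec(np.ravel(p["rvec"])).as_matrix();t=np.ravel(p["tvec"])
    return -Rm.T@t, Rm.T@np.array([u[0],u[1],1])
def at_z(p,uv,z):
    c,d=ray(p,uv);return c+d*(z-c[2])/d[2]
def proj(p,X):
    Rm=R.from_rotvec(np.ravel(p["rvec"])).as_matrix();c=Rm@np.array(X)+np.ravel(p["tvec"])
    u=c[:2]/c[2];u=u*(1+p["k1"]*(u@u));K=np.array(p["K"]);return np.array([K[0,0]*u[0]+K[0,2],K[1,1]*u[1]+K[1,2]])
E
cat > a.py <<'E'
from h import *
o=observe();print(o)
for n in("scene","side","wrist"):
    p=read_camera(n);cv2.imwrite(f"pics/{n}0.png",p["pixels"]);print(n,np.array(p["K"]).round(1).tolist(),p["k1"],ray(p,(320,240)))
    for q in("tile_a","trivet","pot","pot_grip","pocket2","pocket3","pocket0","pocket5","pocket1","pocket4","glass","phone","mill"):
        print(q,[(np.round(d["point"],3).tolist(),round(d["confidence"],2),proj(p,d["point"]).astype(int).tolist()) for d in mark_of(p,q)])
E
python3 a.py
```

```text
{'time': 0.0, 'qpos': array([-1.45992506e-01,  3.42740987e-01,  1.52500159e+00, -3.50072117e-05,
        1.27538182e+00, -1.45953593e-01]), 'qvel': array([ 0.00104755, -0.00055297,  0.00025171,  0.00086975, -0.00046864,
       -0.00069727]), 'joint_efforts': array([ 7.61924657e-04, -4.31245601e+01, -2.44219762e+01,  7.17750052e-02,
        5.59406646e-02, -1.04314388e-04]), 'tool_pos': array([5.24703044e-01, 6.13067646e-05, 2.91540782e-01]), 'tool_rot': array([-3.14007232e+00, -1.89652268e-04,  1.57076749e+00]), 'contact_force': array([0.161523  , 0.68858939, 0.30873473]), 'torque': array([0.03270122, 0.00361199, 0.02530246]), 'grip_force': 0.0, 'opening': 0.0917987951131215}
scene [[491.9, 0.0, 326.0], [0.0, 491.9, 235.7], [0.0, 0.0, 1.0]] -0.13281041216633263 (array([0.94702541, 0.60033648, 0.85185093]), array([-0.34814829, -0.55521222, -0.75548442]))
tile_a [([0.458, 0.337, 0.003], 0.94, [461, 332]), ([0.369, 0.42, 0.009], 0.94, [523, 337]), ([0.455, -0.219, 0.009], 0.78, [311, 174]), ([0.574, 0.232, 0.005], 0.76, [382, 323]), ([0.358, 0.294, 0.007], 0.7, [481, 293]), ([0.448, 0.2
[... 5423 characters left out ...]
), ([0.473, -0.066, 0.027], 0.63, [264, 278])]
pocket5 [([0.478, -0.004, 0.028], 0.76, [267, 212]), ([0.6, -0.075, 0.027], 0.69, [403, 287]), ([0.544, -0.009, 0.029], 0.68, [343, 217]), ([0.473, -0.066, 0.027], 0.63, [264, 278])]
pocket1 [([0.478, -0.004, 0.028], 0.76, [267, 212]), ([0.6, -0.075, 0.027], 0.69, [403, 287]), ([0.544, -0.009, 0.029], 0.68, [343, 217]), ([0.473, -0.066, 0.027], 0.63, [264, 278])]
pocket4 [([0.478, -0.004, 0.028], 0.76, [267, 212]), ([0.6, -0.075, 0.027], 0.69, [403, 287]), ([0.544, -0.009, 0.029], 0.68, [343, 217]), ([0.473, -0.066, 0.027], 0.63, [264, 278])]
glass [([0.767, 0.125, 0.0], 0.81, [598, 61])]
phone []
mill [([0.541, -0.038, -0.0], 0.64, [337, 240])]
```

View pics/scene0.png

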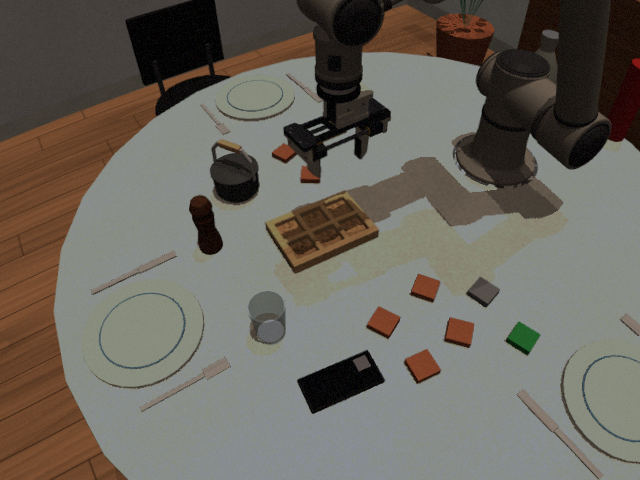

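View pics/wrist0.png

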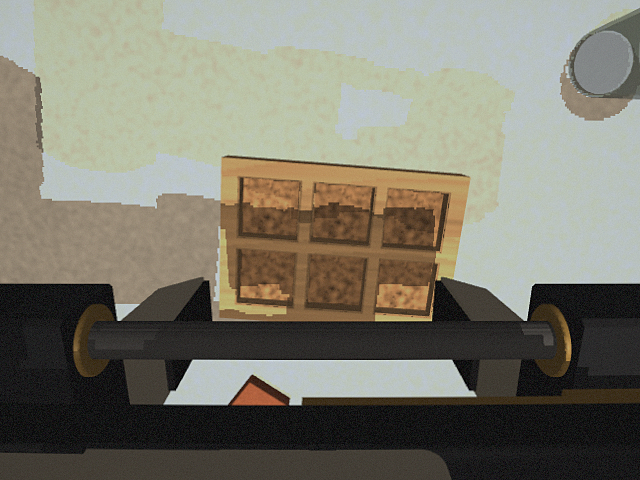

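View pics/side0.png

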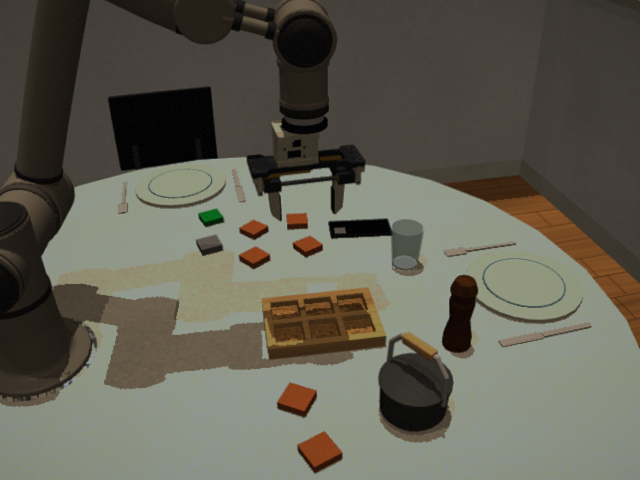

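The scene shows six terracotta tiles, at scene pixels (284,153), (311,174), (427,288), (382,322), (460,332) and (422,365). The green (523,337) and grey (484,291) tiles are look-alikes, not terracotta. The trivet is at (322,230) with all six pockets empty, the pot at (236,178). Next I'll fit precise poses by silhouette and make a confirming crop.

```bash
cat >> h.py <<'E'
from scipy.optimize import minimize
def hull(p,x,y,th,L,W,z0,z1,S=4):
    c,s=np.cos(th),np.sin(th)
    P=[proj(p,(x+c*a-s*b,y+s*a+c*b,z)) for a in(-L/2,L/2) for b in(-W/2,W/2) for z in(z0,z1)]
    return cv2.convexHull(np.array(P,np.float32))
def fit(views,x,y,th,L,W,z0,z1):
    """views: list of (picture, mask); silhouettes against the box, at 3x scale around it"""
    S=3;best=None;V=[]
    for p,m in views:
        u=proj(p,(x,y,z1)).astype(int);r=int(60 if L<.1 else 140)
        a,b=max(u[0]-r,0),max(u[1]-r,0);q=m[b:b+2*r,a:a+2*r].astype(np.float32)
        V.append((p,cv2.resize(q,None,fx=S,fy=S,interpolation=cv2.INTER_LINEAR),a,b))
    def cost(v):
        t=0
        for p,q,a,b in V:
            h=(hull(p,v[0]/1e3,v[1]/1e3,v[2]/50,L,W,z0,z1)[:,0]-[a-.5+.5/S*0,b-.5])*S-.5
            im=np.zeros(q.shape,np.float32);cv2.fillConvexPoly(im,np.round(h*16).astype(np.int32),1.,cv2.LINE_AA if 0 else 8,4)
            t+=np.abs(im-q).sum()/max(q.sum(),1)
        return t/len(V)
    for t0 in th:
        v0=np.array([x*1e3,y*1e3,t0*50]);sx=np.vstack([v0]+[v0+d for d in np.diag([4,4,6])])
        r=minimize(cost,v0,method="Nelder-Mead",options=dict(initial_simplex=sx,xatol=.05,fatol=1e-4))
        if best is None or r.fun<best.fun:best=r
    return best.x[0]/1e3,best.x[1]/1e3,best.x[2]/50,best.fun
def tmask(p):
    b,g,r=[p["pixels"][...,i].astype(int) for i in range(3)]
    h=cv2.cvtColor(p["pixels"],cv2.COLOR_BGR2HSV)
    return ((h[...,0]<=12)|(h[...,0]>=176))&(h[...,1]>120)&(h[...,2]>60)
def near(p,m,X,rad=22):
    n,l=cv2.connectedComponents(m.astype(np.uint8));u=proj(p,X)
    c=[(np.hypot(*(np.argwhere(l==i).mean(0)[::-1]-u)),i) for i in range(1,n) if (l==i).sum()>60]
    c=[k for k in c if k[0]<rad];return l==min(c)[1] if c else np.zeros_like(m)
def tiles(ps,pts):
    for x,y in pts:
        V=[(p,near(p,tmask(p),(x,y,.012))) for p in ps]
        V=[v for v in V if v[1].sum()>100]
        if not V: print("none",x,y);continue
        f=fit(V,x,y,(0,.5,1.),.05,.05,0,.016)
        print("tile",np.round(f,4).tolist(),[np.round(fit([v],f[0],f[1],(f[2],),.05,.05,0,.016),4).tolist() for v in V],"deg",round(np.degrees(f[2])%90,1))
def look(*n): return [read_camera(k) for k in n]
E
cat > b.py <<'E'
from h import *
import cell;print([n for n in dir(cell) if not n.startswith("_")],getattr(cell,"finger_overhang",None))
ps=look("scene","side","wrist")
tiles(ps[:2],[(.469,-.334),(.455,-.219),(.573,.234),(.449,.22),(.461,.338),(.573,.353)])
V=[]
for p in ps:
    t=trace(p,"trivet")
    if t: V.append((p,t[0]["pixels"]));print(t[0]["confidence"],t[0]["pixels"].sum())
f=fit(V[:2],.542,-.04,(-.08,),.215,.15,0,.026);print("trivet 2cam",np.round(f,4))
for v in V: print(np.round(fit([v],f[0],f[1],(f[2],),.215,.15,0,.026),4))
for p in ps[:2]:
    g=trace(p,"pot_grip");print("grip",[ (d["confidence"],d["pixels"].sum()) for d in g])
c=ps[0]["pixels"][260:400,350:560]
cv2.imwrite("pics/crop.png",cv2.resize(c,None,fx=3.5,fy=3.5,interpolation=2))
c=ps[1]["pixels"][320:475,240:460]
cv2.imwrite("pics/crop2.png",cv2.resize(c,None,fx=3.5,fy=3.5,interpolation=2))
E
python3 b.py
```

```text
['IKError', 'boxes_of', 'finger_overhang', 'hand_in', 'mark_of', 'observe', 'read_camera', 'trace'] 0.0655
tile [0.4674, -0.3326, 0.3177, 0.5153] [[0.4627, -0.3415, 0.5105, 0.6133], [0.468, -0.325, 0.22, 0.3304]] deg 18.2
tile [0.4569, -0.2187, 0.9886, 0.8918] [[0.4569, -0.2203, 1.0158, 1.3392], [0.458, -0.2115, 1.0748, 0.3887]] deg 56.6
tile [0.5735, 0.2321, 0.4027, 0.5014] [[0.5697, 0.2278, 0.4991, 0.2751], [0.5742, 0.2421, 0.0342, 0.6272]] deg 23.1
tile [0.4489, 0.2158, 0.5667, 0.5046] [[0.4473, 0.2138, 0.6091, 0.2996], [0.4481, 0.2291, 0.2038, 0.6127]] deg 32.5
tile [0.4632, 0.3353, 0.6372, 0.5197] [[0.4638, 0.3346, 0.6108, 0.2711], [0.4634, 0.3524, 0.235, 0.6615]] deg 36.5
tile [0.5712, 0.3491, -0.1846, 0.4475] [[0.57, 0.3457, -0.0728, 0.2752], [0.5721, 0.3541, -0.184, 0.5785]] deg 79.4
0.69 5348
0.91 6980
0.92 36608
trivet 2cam [ 0.5401 -0.0412 -0.0797  0.0349]
[ 0.5395 -0.043  -0.0748  0.0218]
[ 0.5404 -0.0388 -0.0856  0.0264]
[ 0.5403 -0.0391 -0.0739  0.0575]
grip [(0.84, np.int64(2211))]
grip [(0.66, np.int64(5489))]
```

View pics/crop.png

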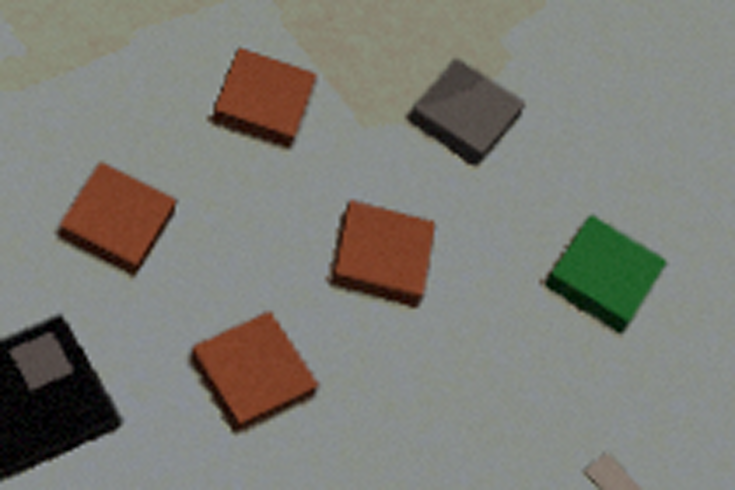

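```bash
python3 - <<'E'
s=open("h.py").read()
a=s.index("def tmask");b=s.index("def near")
s=s[:a]+'''def tmask(p):
    b,g,r=[p["pixels"][...,i].astype(int) for i in range(3)]
    return (r>1.9*g)&(r>1.9*b)&(r>35)
'''+s[b:]
open("h.py","w").write(s)
E
cat > c.py <<'E'
from h import *
ps=look("scene","side")
for p in ps:
    m=tmask(p);n,l,st,ce=cv2.connectedComponentsWithStats(m.astype(np.uint8))
    print([(st[i].tolist(),ce[i].astype(int).tolist()) for i in range(1,n) if st[i,4]>60])
tiles(ps,[(.469,-.334),(.455,-.219),(.573,.234),(.449,.22),(.461,.338),(.573,.353)])
# grip bar: bright wooden bar, axis from its pixels at z=.14
for p in ps:
    u=proj(p,(.635,-.281,.14)).astype(int);h=cv2.cvtColor(p["pixels"],cv2.COLOR_BGR2HSV)
    m=np.zeros((480,640),bool);m[u[1]-25:u[1]+25,u[0]-30:u[0]+30]=1
    m&=(h[...,0]>8)&(h[...,0]<28)&(h[...,1]>90)&(h[...,2]>60);m=near(p,m,(.635,-.281,.14))
    print("grip px",m.sum(),[np.round(fit([(p,m)],.635,-.281,(.3,1,1.6,2.2),.06,.016,.132,.148),3)])
E
python3 c.py
```

```text
[([437, 14, 57, 38, 925], [464, 28]), ([609, 58, 31, 84, 1190], [626, 105]), ([272, 144, 24, 19, 210], [283, 152]), ([301, 167, 18, 16, 147], [307, 176]), ([191, 196, 13, 12, 81], [197, 201]), ([412, 275, 27, 26, 417], [424, 287]), ([368, 308, 32, 30, 476], [383, 321]), ([445, 318, 29, 29, 488], [459, 331]), ([405, 350, 35, 33, 565], [421, 365])]
[([287, 214, 20, 15, 261], [296, 220]), ([240, 221, 27, 18, 301], [253, 229]), ([294, 237, 28, 19, 346], [307, 245]), ([240, 247, 29, 21, 376], [254, 257]), ([456, 276, 19, 12, 171], [465, 281]), ([278, 383, 38, 33, 811], [296, 399]), ([298, 432, 43, 40, 1012], [319, 451])]
tile [0.4681, -0.3322, 0.3304, 0.4182] [[0.4664, -0.3361, 0.4659, 0.6415], [0.4683, -0.3301, 0.305, 0.1689]] deg 18.9
tile [0.4566, -0.2192, 1.0151, 0.802] [[0.4563, -0.2194, 1.0169, 1.4104], [0.4567, -0.2177, 0.9885, 0.1839]] deg 58.2
tile [0.5728, 0.2311, 0.4781, 0.3813] [[0.5728, 0.231, 0.4788, 0.4461], [0.5727, 0.235, 0.2251, 0.2733]] deg 27.4
tile [0.4476, 0.2155, 0.6171, 0.3522] [[0.4481, 0.2145, 0.6252, 0.4062], [0.4485, 0.2194, 0.3185, 0.2608]] deg 35.4
tile [0.4649, 0.3348, 0.5834, 0.3862] [[0.465, 0.3348, 0.5824, 0.42], [0.4649, 0.3393, 0.5808, 0.3424]] deg 33.4
tile [0.5718, 0.3487, -0.1595, 0.3743] [[0.5718, 0.3487, -0.1581, 0.4295], [0.5721, 0.3534, -0.1828, 0.2997]] deg 80.9
grip px 112 [array([ 0.633, -0.293,  1.851,  1.066])]
grip px 381 [array([ 0.636, -0.277,  1.891,  0.523])]
```

The crop confirms four terracotta tiles here (scene pixels 427,288 / 382,322 / 460,332 / 422,365), with the grey and green ones clearly different. The other two terracotta tiles are near the pot. I'll refit using the network masks.

```bash
cat >> h.py <<'E'
def tmasks(p,q="tile_a"): return [d["pixels"] for d in trace(p,q)]
def tiles(ps,pts):
    M=[tmasks(p) for p in ps];out=[]
    for x,y in pts:
        V=[]
        for p,ms in zip(ps,M):
            u=proj(p,(x,y,.012));k=[(np.hypot(*(np.argwhere(m).mean(0)[::-1]-u)),i) for i,m in enumerate(ms) if m.sum()>80]
            lim=60 if np.hypot(*(proj(p,(x+.02,y,.012))-u))>25 else 22
            if k and min(k)[0]<lim: V.append((p,ms[min(k)[1]]))
        if not V: print("none",x,y);continue
        g=[fit([v],x,y,(0,.5,1.),.05,.05,0,.016) for v in V]
        print("tile",[np.round(a[:2],4).tolist()+[round(np.degrees(a[2])%90,1),round(a[3],3)] for a in g]);out.append(g)
    return out
E
cat > d.py <<'E'
from h import *
ps=look("scene","side")
tiles(ps,[(.469,-.334),(.455,-.219),(.573,.234),(.449,.22),(.461,.338),(.573,.353)])
E
python3 d.py
```

```text
tile [[0.4678, -0.333, np.float64(15.6), np.float64(0.262)], [0.468, -0.3311, np.float64(18.9), np.float64(0.057)]]
tile [[0.4558, -0.2234, np.float64(58.6), np.float64(0.709)], [0.4553, -0.2173, np.float64(55.2), np.float64(0.098)]]
tile [[0.573, 0.2364, np.float64(25.1), np.float64(0.081)]]
tile [[0.4485, 0.2168, np.float64(32.0), np.float64(0.085)], [0.4484, 0.2197, np.float64(30.7), np.float64(0.11)]]
tile [[0.4634, 0.335, np.float64(37.2), np.float64(0.133)], [0.4629, 0.3377, np.float64(36.4), np.float64(0.079)]]
tile [[0.5721, 0.3528, np.float64(80.0), np.float64(0.102)]]
```

```bash
cat >> h.py <<'E'
T=(.5402,-.0405,np.radians(-4.5))
def pocket(i):
    a=(i//2-1)*.065;b=(i%2-.5)*.065;c,s=np.cos(T[2]),np.sin(T[2]);return T[0]+c*a-s*b,T[1]+s*a+c*b
def plan(*wp):
    """rows for TCP waypoints (x,y,z,yaw deg), from where the tool now stands"""
    o=observe();R0=R.from_euler("xyz",o["tool_rot"])
    print("now",np.round(o["tool_pos"]*1e3,1).tolist(),np.degrees(o["tool_rot"]).round(2).tolist(),"t",round(o["time"],2),"open",round(o["opening"]*1e3,1),"F",o["contact_force"].round(1).tolist(),"grip",round(o["grip_force"],1))
    for x,y,z,w in wp:
        d=R0.inv().apply(np.array([x,y,z])-o["tool_pos"])*1e3
        r=(R0.inv()*R.from_euler("xyz",[180,0,w],degrees=True)).as_rotvec(degrees=True)
        print("row",dict(zip(("x","y","z"),d.round(1).tolist())),"rot",r.round(1).tolist(), "rows",int(max(np.linalg.norm(d)/50,np.linalg.norm(r)/8.59))+1)
E
python3 -c "
from h import *
print([np.round(pocket(i),4).tolist() for i in range(6)])
plan((.4555,-.218,.2,57))"
```

```text
[[0.4729, -0.0678], [0.478, -0.003], [0.5377, -0.0729], [0.5427, -0.0081], [0.6024, -0.078], [0.6075, -0.0132]]
now [525.0, 0.0, 292.2] [179.99, 0.0, 90.0] t 2.8 open 91.9 F [0.1, 0.7, -0.2] grip 0.0
row {'x': -218.0, 'y': -69.5, 'z': 92.2} rot [0.0, -0.0, 33.0] rows 5
```

>>> {"api": "arm_command", "payload": {
  "series": [
    {"x": -109, "y": -35, "z": 46, "rz": 16},
    {"x": -218, "y": -69.5, "z": 92, "rz": 33},
    {"x": -218, "y": -69.5, "z": 92, "rz": 33},
    {"x": -218, "y": -69.5, "z": 92, "rz": 33},
    {"x": -218, "y": -69.5, "z": 92, "rz": 33},
    {"x": -218, "y": -69.5, "z": 92, "rz": 33},
    {"x": -218, "y": -69.5, "z": 92, "rz": 33},
    {"x": -218, "y": -69.5, "z": 92, "rz": 33},
    {"x": -218, "y": -69.5, "z": 92, "rz": 33}
  ],
  "hand": 80
}}

```text
invalid input
```

```bash
cat > w.py <<'E'
import sys
from h import *
x,y=float(sys.argv[1]),float(sys.argv[2])
p=read_camera("wrist");cv2.imwrite(f"pics/w{sys.argv[3]}.png",p["pixels"])
g=tiles([p],[(x,y)]);yaw=np.degrees(observe()["tool_rot"][2])
if g:
    a=g[0][0];t=np.degrees(a[2]);t+=90*round((yaw-t)/90)
    plan((a[0],a[1],.0745,t),(a[0],a[1],.2,t))
E
python3 w.py .4555 -.218 b
```

```text
tile [[0.4564, -0.2148, np.float64(59.7), np.float64(1.26)]]
now [525.0, 0.0, 292.2] [180.0, 0.0, 90.0] t 2.9 open 91.8 F [0.6, -1.1, 0.1] grip 0.0
row {'x': -214.8, 'y': -68.6, 'z': 217.7} rot [0.0, 0.0, 30.3] rows 7
row {'x': -214.8, 'y': -68.6, 'z': 92.2} rot [0.0, 0.0, 30.3] rows 5
```

View pics/wb.png

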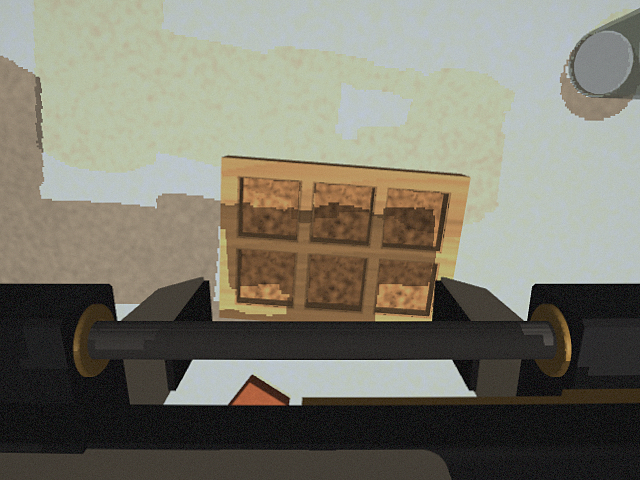

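The picture is unchanged because the move was refused. I'll send rows with all six fields.

>>> {"api": "arm_command", "payload": {
  "series": [
    {"x": -218, "y": -70, "z": 92, "rx": 0, "ry": 0, "rz": 33},
    {"x": -218, "y": -70, "z": 92, "rx": 0, "ry": 0, "rz": 33},
    {"x": -218, "y": -70, "z": 92, "rx": 0, "ry": 0, "rz": 33},
    {"x": -218, "y": -70, "z": 92, "rx": 0, "ry": 0, "rz": 33},
    {"x": -218, "y": -70, "z": 92, "rx": 0, "ry": 0, "rz": 33},
    {"x": -218, "y": -70, "z": 92, "rx": 0, "ry": 0, "rz": 33},
    {"x": -218, "y": -70, "z": 92, "rx": 0, "ry": 0, "rz": 33}
  ],
  "hand": 80,
  "squeeze": 20
}}

```text
time: 3.6
tool_pos: [0.4546, -0.2186, 0.1999]
tool_rot: [-3.141, -0.0, 0.992]
contact_force: [-0.3, 0.3, -0.1]
opening: 0.08
grip_force: 0.0
```

```bash
python3 w.py .4555 -.218 b2
```

```text
tile [[0.4561, -0.2181, np.float64(53.5), np.float64(0.031)]]
now [455.5, -217.3, 200.7] [179.96, -0.02, 57.04] t 3.7 open 80.1 F [-0.5, -0.7, 0.8] grip 0.0
row {'x': -0.4, 'y': 0.9, 'z': 126.2} rot [0.0, -0.0, 3.5] rows 3
row {'x': -0.3, 'y': 1.0, 'z': 0.7} rot [0.0, -0.0, 3.5] rows 1
```

View pics/wb2.png

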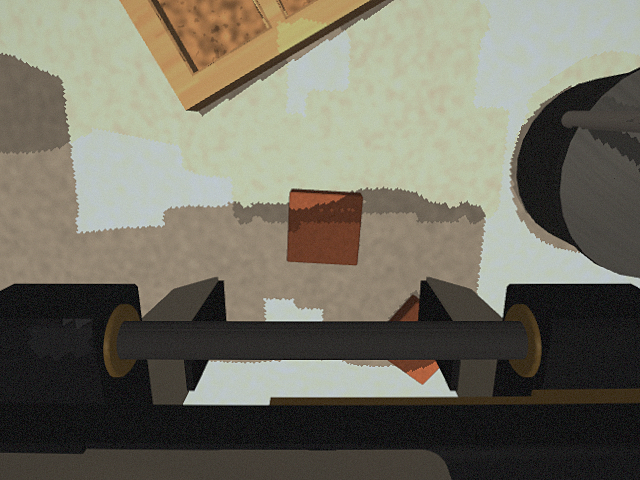

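The wrist view shows the terracotta tile centred at (325,228). The fit is good (residual 0.03). Descending.

>>> {"api": "arm_command", "payload": {
  "series": [
    {"x": 0, "y": 1, "z": 45, "rx": 0, "ry": 0, "rz": 3.5},
    {"x": 0, "y": 1, "z": 90, "rx": 0, "ry": 0, "rz": 3.5},
    {"x": 0, "y": 1, "z": 115, "rx": 0, "ry": 0, "rz": 3.5},
    {"x": 0, "y": 1, "z": 126, "rx": 0, "ry": 0, "rz": 3.5},
    {"x": 0, "y": 1, "z": 126, "rx": 0, "ry": 0, "rz": 3.5}
  ]
}}

```text
time: 4.2
tool_pos: [0.4561, -0.2174, 0.0737]
tool_rot: [-3.14, -0.0, 0.936]
contact_force: [0.6, 0.4, -0.1]
opening: 0.0799
grip_force: 0.0
```

>>> {"api": "arm_command", "payload": {
  "series": [
    {"x": 0, "y": 0, "z": 0, "rx": 0, "ry": 0, "rz": 0},
    {"x": 0, "y": 0, "z": 0, "rx": 0, "ry": 0, "rz": 0},
    {"x": 0, "y": 0, "z": 0, "rx": 0, "ry": 0, "rz": 0},
    {"x": 0, "y": 0, "z": 0, "rx": 0, "ry": 0, "rz": 0},
    {"x": 0, "y": 0, "z": 0, "rx": 0, "ry": 0, "rz": 0},
    {"x": 0, "y": 0, "z": 0, "rx": 0, "ry": 0, "rz": 0},
    {"x": 0, "y": 0, "z": -40, "rx": 0, "ry": 0, "rz": 0},
    {"x": 0, "y": 0, "z": -80, "rx": 0, "ry": 0, "rz": 0},
    {"x": 0, "y": 0, "z": -80, "rx": 0, "ry": 0, "rz": 0}
  ],
  "hand": 40,
  "squeeze": 25
}}

```text
time: 5.1
tool_pos: [0.458, -0.2199, 0.1588]
tool_rot: [3.132, -0.0, 0.934]
contact_force: [0.2, 0.1, -0.4]
opening: 0.0496
grip_force: 25.0
```

```bash
cat > pl.py <<'E'
import sys
from h import *
i=int(sys.argv[1]);y=observe()["tool_rot"][2];w=-4.5;w+=90*round((np.degrees(y)-w)/90)
if len(sys.argv)>2: w=float(sys.argv[2])
c=pocket(i);plan((*c,.15,w),(*c,.093,w))
E
python3 pl.py 2
```

```text
now [458.0, -219.9, 158.8] [179.47, -0.02, 53.5] t 5.1 open 49.6 F [0.2, 0.1, -0.4] grip 25.0
row {'x': 165.6, 'y': -23.5, 'z': 8.6} rot [0.5, 0.1, -32.0] rows 4
row {'x': 165.6, 'y': -24.0, 'z': 65.6} rot [0.5, 0.1, -32.0] rows 4
```

>>> {"api": "arm_command", "payload": {
  "series": [
    {"x": 164, "y": -21, "z": 5, "rx": 0, "ry": 0, "rz": -32},
    {"x": 164, "y": -21, "z": 5, "rx": 0, "ry": 0, "rz": -32},
    {"x": 164, "y": -21, "z": 5, "rx": 0, "ry": 0, "rz": -32},
    {"x": 164, "y": -21, "z": 5, "rx": 0, "ry": 0, "rz": -32},
    {"x": 164, "y": -21, "z": 5, "rx": 0, "ry": 0, "rz": -32},
    {"x": 164, "y": -21, "z": 5, "rx": 0, "ry": 0, "rz": -32},
    {"x": 164, "y": -21, "z": 5, "rx": 0, "ry": 0, "rz": -32},
    {"x": 164, "y": -21, "z": 5, "rx": 0, "ry": 0, "rz": -32}
  ]
}}

```text
time: 5.9
tool_pos: [0.5361, -0.0754, 0.1491]
tool_rot: [-3.141, 0.0, 1.489]
contact_force: [0.2, 0.4, -0.9]
opening: 0.0497
grip_force: 25.0
```

```bash
python3 pl.py 2; python3 - <<'E'
from h import *
p=read_camera("wrist");cv2.imwrite("pics/w3.png",p["pixels"])
t=trace(p,"trivet")
if t: print(t[0]["confidence"],np.round(fit([(p,t[0]["pixels"])],T[0],T[1],(T[2],),.215,.15,0,.026),4))
E
```

```text
now [536.1, -75.4, 149.1] [-179.99, 0.0, 85.33] t 5.9 open 49.7 F [0.2, 0.4, -0.9] grip 25.0
row {'x': 2.6, 'y': 1.4, 'z': -0.9} rot [-0.0, 0.0, -0.2] rows 1
row {'x': 2.6, 'y': 1.4, 'z': 56.1} rot [-0.0, 0.0, -0.2] rows 2
0.75 [ 0.5334 -0.0117 -0.082   0.1009]
```

View pics/w3.png

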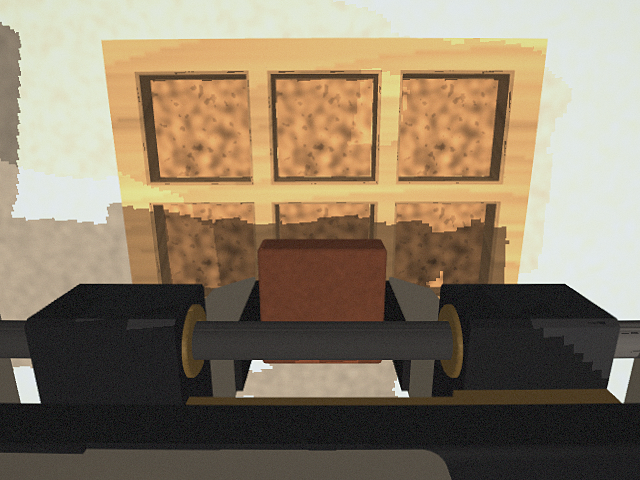

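The held tile spans (259–385, 240–360) and is square to the trivet. I'll check the trivet pose from its top corners, (103,41) and (547,40), and the pocket mouths.

```bash
python3 - <<'E'
from h import *
p=read_camera("wrist")
c,s=np.cos(T[2]),np.sin(T[2])
def loc(u):
    X=at_z(p,u,.026)[:2]-T[:2];return (np.array([c*X[0]+s*X[1],-s*X[0]+c*X[1]])*1e3).round(1).tolist()
for n,u in dict(TL=(103,40.5),TR=(547,39.5),m3_tl=(268,71),m3_tr=(381,71),m3_br=(381,184),m3_bl=(268,185),m1l=(136,72),m1b=(200,184),m5r=(514,72)).items(): print(n,loc(u))
print("expect corner ±107.5,75; pocket3 x ±26.5(28), y 6..59 (4.5..60.5)")
# tile top face corners at z = tip+7mm
zt=observe()["tool_pos"][2]-.0655+.007
for u in((259,241),(385,240)): print(loc(u), (at_z(p,u,zt)*1e3).round(1))
E
```

```text
TL [-106.3, 75.6]
TR [107.6, 75.7]
m3_tl [-27.2, 61.2]
m3_tr [27.9, 61.1]
m3_br [29.8, 5.8]
m3_bl [-29.1, 5.4]
m1l [-91.9, 61.1]
m1b [-64.6, 6.0]
m5r [93.2, 60.8]
expect corner ±107.5,75; pocket3 x ±26.5(28), y 6..59 (4.5..60.5)
[-35.0, -25.0] [514.9 -45.1  90.8]
[33.0, -24.5] [562.4 -48.5  90.8]
```

```bash
python3 - <<'E'
from h import *
im=cv2.imread("pics/w3.png");c=im[225:375,235:410]
cv2.imwrite("pics/w3c.png",cv2.resize(c,None,fx=4,fy=4,interpolation=2))
print([(r,im[r,300:350].mean(0).astype(int).tolist()) for r in range(234,260)])
E
```

```text
[(234, [52, 78, 108]), (235, [52, 78, 108]), (236, [53, 79, 109]), (237, [54, 81, 112]), (238, [51, 76, 106]), (239, [36, 51, 79]), (240, [29, 40, 69]), (241, [31, 43, 72]), (242, [31, 43, 72]), (243, [31, 43, 72]), (244, [30, 43, 73]), (245, [31, 44, 73]), (246, [31, 43, 73]), (247, [31, 43, 71]), (248, [33, 46, 77]), (249, [37, 53, 91]), (250, [38, 56, 96]), (251, [39, 58, 100]), (252, [41, 59, 104]), (253, [42, 61, 105]), (254, [42, 61, 105]), (255, [40, 60, 104]), (256, [42, 61, 105]), (257, [42, 61, 104]), (258, [41, 60, 104]), (259, [41, 60, 104])]
```

View pics/w3c.png

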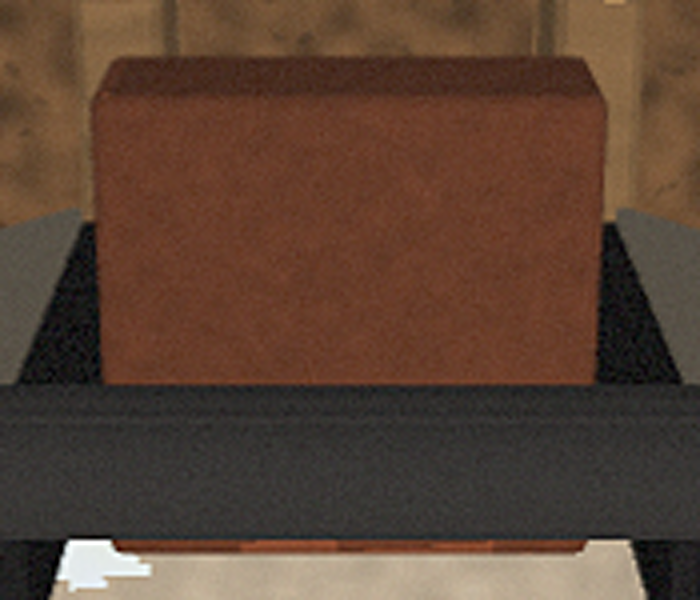

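```bash
cat >> h.py <<'E'
T=(.5406,-.0399,np.radians(-4.5))
def held(rt,cl,cr,over):
    """tile's centre relative to the TCP along tool x (toward camera), y, from its near top edge (row, columns) in wrist picture"""
    p=read_camera("wrist");o=observe();R0=R.from_euler("xyz",o["tool_rot"]);z=o["tool_pos"][2]-.0655+over
    A=[R0.inv().apply(at_z(p,u,z)-o["tool_pos"])*1e3 for u in((cl,rt),(cr,rt))]
    print("held",[a.round(1).tolist() for a in A],"tool x off",(np.mean([a[0] for a in A])-25).round(1),"width",np.linalg.norm(A[0]-A[1]).round(1))
E
python3 -c "
from h import *
held(249,258.3,386,.0078)"; python3 pl.py 2
```

```text
held [[25.2, -24.0, 57.7], [25.2, 24.3, 57.7]] tool x off 0.2 width 48.3
now [536.4, -74.8, 149.3] [179.99, 0.0, 85.42] t 6.1 open 49.7 F [0.8, 0.2, -0.7] grip 25.0
row {'x': 2.6, 'y': 1.5, 'z': -0.7} rot [0.0, 0.0, -0.1] rows 1
row {'x': 2.7, 'y': 1.5, 'z': 56.3} rot [0.0, 0.0, -0.1] rows 2
```

>>> {"api": "arm_command", "payload": {
  "series": [
    {"x": 2.5, "y": 1.5, "z": 20, "rx": 0, "ry": 0, "rz": 0},
    {"x": 2.5, "y": 1.5, "z": 40, "rx": 0, "ry": 0, "rz": 0},
    {"x": 2.5, "y": 1.5, "z": 45, "rx": 0, "ry": 0, "rz": 0},
    {"x": 2.5, "y": 1.5, "z": 50, "rx": 0, "ry": 0, "rz": 0},
    {"x": 2.5, "y": 1.5, "z": 56, "rx": 0, "ry": 0, "rz": 0},
    {"x": 2.5, "y": 1.5, "z": 56, "rx": 0, "ry": 0, "rz": 0}
  ]
}}

```text
time: 6.7
tool_pos: [0.5382, -0.0719, 0.0931]
tool_rot: [-3.141, -0.0, 1.492]
contact_force: [0.4, 0.2, -0.6]
opening: 0.0494
grip_force: 25.0
```

>>> {"api": "arm_command", "payload": {
  "series": [
    {"x": 0, "y": 0, "z": 0, "rx": 0, "ry": 0, "rz": 0},
    {"x": 0, "y": 0, "z": 0, "rx": 0, "ry": 0, "rz": 0},
    {"x": 0, "y": 0, "z": 0, "rx": 0, "ry": 0, "rz": 0},
    {"x": 0, "y": 0, "z": -25, "rx": 0, "ry": 0, "rz": 0},
    {"x": 0, "y": 0, "z": -25, "rx": 0, "ry": 0, "rz": 0}
  ],
  "hand": 62
}}

```text
time: 7.2
tool_pos: [0.5397, -0.0722, 0.1208]
tool_rot: [3.136, 0.001, 1.492]
contact_force: [0.8, -0.7, -0.4]
opening: 0.0615
grip_force: 0.0
```

>>> {"api": "arm_command", "payload": {
  "series": [
    {"x": 0, "y": 0, "z": 0, "rx": 0, "ry": 0, "rz": 0},
    {"x": 0, "y": 0, "z": 0, "rx": 0, "ry": 0, "rz": 0},
    {"x": 0, "y": 0, "z": 0, "rx": 0, "ry": 0, "rz": 0},
    {"x": 0, "y": 0, "z": 0, "rx": 0, "ry": 0, "rz": 0},
    {"x": 0, "y": 0, "z": 0, "rx": 0, "ry": 0, "rz": 0},
    {"x": 0, "y": 0, "z": 0, "rx": 0, "ry": 0, "rz": 0},
    {"x": 0, "y": 0, "z": 0, "rx": 0, "ry": 0, "rz": 0},
    {"x": 0, "y": 0, "z": 15, "rx": 0, "ry": 0, "rz": 0},
    {"x": 0, "y": 0, "z": 20, "rx": 0, "ry": 0, "rz": 0},
    {"x": 0, "y": 0, "z": 22, "rx": 0, "ry": 0, "rz": 0},
    {"x": 0, "y": 0, "z": 23, "rx": 0, "ry": 0, "rz": 0},
    {"x": 0, "y": 0, "z": 24, "rx": 0, "ry": 0, "rz": 0}
  ],
  "hand": 0
}}

```text
time: 8.4
tool_pos: [0.5379, -0.0717, 0.0948]
tool_rot: [-3.141, -0.0, 1.492]
contact_force: [-2.9, -0.0, 5.4]
opening: -0.0
grip_force: 2.7
```

>>> {"api": "arm_command", "payload": {
  "series": [
    {"x": 0, "y": 0, "z": 1, "rx": 0, "ry": 0, "rz": 0},
    {"x": 0, "y": 0, "z": 1.5, "rx": 0, "ry": 0, "rz": 0},
    {"x": 0, "y": 0, "z": 2, "rx": 0, "ry": 0, "rz": 0},
    {"x": 0, "y": 0, "z": 2.5, "rx": 0, "ry": 0, "rz": 0},
    {"x": 0, "y": 0, "z": 3, "rx": 0, "ry": 0, "rz": 0},
    {"x": 0, "y": 0, "z": 3.5, "rx": 0, "ry": 0, "rz": 0},
    {"x": 0, "y": 0, "z": 4, "rx": 0, "ry": 0, "rz": 0},
    {"x": 0, "y": 0, "z": 4, "rx": 0, "ry": 0, "rz": 0}
  ]
}}

```text
time: 9.2
tool_pos: [0.5379, -0.0717, 0.0917]
tool_rot: [-3.141, 0.0, 1.492]
contact_force: [-4.9, 1.2, 11.9]
opening: 0.0004
grip_force: 5.9
```

>>> {"api": "arm_command", "payload": {
  "series": [
    {"x": 0, "y": 0, "z": 0.5, "rx": 0, "ry": 0, "rz": 0},
    {"x": 0, "y": 0, "z": 1, "rx": 0, "ry": 0, "rz": 0},
    {"x": 0, "y": 0, "z": 1.5, "rx": 0, "ry": 0, "rz": 0},
    {"x": 0, "y": 0, "z": 1.5, "rx": 0, "ry": 0, "rz": 0},
    {"x": 0, "y": 0, "z": 1.5, "rx": 0, "ry": 0, "rz": 0}
  ]
}}

```text
time: 9.7
tool_pos: [0.5379, -0.0717, 0.0915]
tool_rot: [3.141, 0.0, 1.493]
contact_force: [-9.5, 1.7, 23.1]
opening: 0.0005
grip_force: 11.8
```

>>> {"api": "arm_command", "payload": {
  "series": [
    {"x": 0, "y": 0, "z": -20, "rx": 0, "ry": 0, "rz": 0},
    {"x": 0, "y": 0, "z": -65, "rx": 0, "ry": 0, "rz": 0},
    {"x": 0, "y": 0, "z": -108, "rx": 0, "ry": 0, "rz": 0},
    {"x": 0, "y": 0, "z": -108, "rx": 0, "ry": 0, "rz": 0}
  ],
  "hand": 80
}}

```text
time: 10.1
tool_pos: [0.5411, -0.0725, 0.2031]
tool_rot: [3.129, 0.002, 1.492]
contact_force: [0.3, -0.3, 0.4]
opening: 0.0277
grip_force: 0.0
```

```bash
python3 -c "
from h import *
plan((.468,-.332,.2,108))
p=read_camera('wrist');cv2.imwrite('pics/w4.png',p['pixels'])"
```

```text
now [541.1, -72.5, 203.1] [179.29, 0.14, 85.51] t 10.1 open 27.7 F [0.3, -0.3, 0.4] grip 0.0
row {'x': -264.4, 'y': -52.6, 'z': 3.1} rot [0.7, 0.3, -22.5] rows 6
```

>>> {"api": "arm_command", "payload": {
  "series": [
    {"x": -265, "y": -49.5, "z": 0, "rx": 0, "ry": 0, "rz": -22.5},
    {"x": -265, "y": -49.5, "z": 0, "rx": 0, "ry": 0, "rz": -22.5},
    {"x": -265, "y": -49.5, "z": 0, "rx": 0, "ry": 0, "rz": -22.5},
    {"x": -265, "y": -49.5, "z": 0, "rx": 0, "ry": 0, "rz": -22.5},
    {"x": -265, "y": -49.5, "z": 0, "rx": 0, "ry": 0, "rz": -22.5},
    {"x": -265, "y": -49.5, "z": 0, "rx": 0, "ry": 0, "rz": -22.5},
    {"x": -265, "y": -49.5, "z": 0, "rx": 0, "ry": 0, "rz": -22.5},
    {"x": -265, "y": -49.5, "z": 0, "rx": 0, "ry": 0, "rz": -22.5}
  ],
  "hand": 80
}}

```text
time: 10.95
tool_pos: [0.4675, -0.3321, 0.1955]
tool_rot: [-3.141, -0.002, 1.883]
contact_force: [-0.7, 1.8, -0.9]
opening: 0.0796
grip_force: 0.0
```

```bash
python3 w.py .468 -.332 a
```

```text
tile [[0.4675, -0.3317, np.float64(19.3), np.float64(0.041)]]
now [468.2, -330.9, 196.0] [-179.98, -0.09, 108.05] t 11.05 open 79.9 F [-0.0, 0.4, 0.7] grip 0.0
row {'x': -0.7, 'y': -0.9, 'z': 121.5} rot [-0.0, -0.1, -1.2] rows 3
row {'x': -0.5, 'y': -0.9, 'z': -4.0} rot [-0.0, -0.1, -1.2] rows 1
```

>>> {"api": "arm_command", "payload": {
  "series": [
    {"x": -0.5, "y": -1, "z": 45, "rx": 0, "ry": 0, "rz": -1.2},
    {"x": -0.5, "y": -1, "z": 85, "rx": 0, "ry": 0, "rz": -1.2},
    {"x": -0.5, "y": -1, "z": 110, "rx": 0, "ry": 0, "rz": -1.2},
    {"x": -0.5, "y": -1, "z": 121.5, "rx": 0, "ry": 0, "rz": -1.2},
    {"x": -0.5, "y": -1, "z": 121.5, "rx": 0, "ry": 0, "rz": -1.2}
  ]
}}

```text
time: 11.55
tool_pos: [0.4673, -0.3314, 0.074]
tool_rot: [-3.14, -0.003, 1.907]
contact_force: [0.7, 0.1, 0.7]
opening: 0.0803
grip_force: 0.0
```

>>> {"api": "arm_command", "payload": {
  "series": [
    {"x": 0, "y": 0, "z": 0, "rx": 0, "ry": 0, "rz": 0},
    {"x": 0, "y": 0, "z": 0, "rx": 0, "ry": 0, "rz": 0},
    {"x": 0, "y": 0, "z": 0, "rx": 0, "ry": 0, "rz": 0},
    {"x": 0, "y": 0, "z": 0, "rx": 0, "ry": 0, "rz": 0},
    {"x": 0, "y": 0, "z": 0, "rx": 0, "ry": 0, "rz": 0},
    {"x": 0, "y": 0, "z": -35, "rx": 0, "ry": 0, "rz": 0},
    {"x": 0, "y": 0, "z": -75.5, "rx": 0, "ry": 0, "rz": 0},
    {"x": 281, "y": 178, "z": -75.5, "rx": 0, "ry": 0, "rz": 23.7},
    {"x": 281, "y": 178, "z": -75.5, "rx": 0, "ry": 0, "rz": 23.7},
    {"x": 281, "y": 178, "z": -75.5, "rx": 0, "ry": 0, "rz": 23.7},
    {"x": 281, "y": 178, "z": -75.5, "rx": 0, "ry": 0, "rz": 23.7},
    {"x": 281, "y": 178, "z": -75.5, "rx": 0, "ry": 0, "rz": 23.7},
    {"x": 281, "y": 178, "z": -75.5, "rx": 0, "ry": 0, "rz": 23.7},
    {"x": 281, "y": 178, "z": -75.5, "rx": 0, "ry": 0, "rz": 23.7},
    {"x": 281, "y": 178, "z": -75.5, "rx": 0, "ry": 0, "rz": 23.7},
    {"x": 281, "y": 178, "z": -75.5, "rx": 0, "ry": 0, "rz": 23.7},
    {"x": 281, "y": 178, "z": -75.5, "rx": 0, "ry": 0, "rz": 23.7}
  ],
  "hand": 40
}}

```text
time: 13.25
tool_pos: [0.5428, -0.01, 0.1507]
tool_rot: [-3.141, 0.0, 1.491]
contact_force: [0.6, -0.9, -0.6]
opening: 0.0497
grip_force: 25.0
```

```bash
cat >> h.py <<'E'
def heldcheck(over=.0078):
    """where the held tile's top face sits: fit the trace of it in the wrist picture above the bar"""
    p=read_camera("wrist");o=observe();R0=R.from_euler("xyz",o["tool_rot"]);im=p["pixels"].astype(int)
    col=im[242:248,300:350];r=im[225:300,300:345].mean(1);red=r[:,2]/(r[:,1]+1)
    g=np.diff(cv2.GaussianBlur(r[:,2].astype(np.float32).reshape(-1,1),(1,5),0).ravel())
    k=np.argmin(g[:35]);e=225+k+np.argmax(g[k:k+18])+.5
    z=o["tool_pos"][2]-.0655+over;a=R0.inv().apply(at_z(p,(322,e+.5),z)-o["tool_pos"])*1e3
    print("near top edge row",e,"bottom row",225+k,"tool x off",(a[0]-25).round(1))
E
python3 pl.py 3; python3 -c "
from h import *
heldcheck()"
```

```text
now [542.8, -10.0, 150.7] [-179.99, 0.02, 85.45] t 13.25 open 49.7 F [0.6, -0.9, -0.6] grip 25.0
row {'x': 2.5, 'y': 0.2, 'z': 0.7} rot [-0.0, 0.0, -0.0] rows 1
row {'x': 2.5, 'y': 0.2, 'z': 57.7} rot [-0.0, 0.0, -0.0] rows 2
near top edge row 244.5 bottom row 234 tool x off 2.2
```

>>> {"api": "arm_command", "payload": {
  "series": [
    {"x": 0.7, "y": 0.2, "z": 20, "rx": 0, "ry": 0, "rz": 0},
    {"x": 0.7, "y": 0.2, "z": 40, "rx": 0, "ry": 0, "rz": 0},
    {"x": 0.7, "y": 0.2, "z": 46, "rx": 0, "ry": 0, "rz": 0},
    {"x": 0.7, "y": 0.2, "z": 52, "rx": 0, "ry": 0, "rz": 0},
    {"x": 0.7, "y": 0.2, "z": 57.5, "rx": 0, "ry": 0, "rz": 0},
    {"x": 0.7, "y": 0.2, "z": 57.5, "rx": 0, "ry": 0, "rz": 0}
  ]
}}

```text
time: 13.9
tool_pos: [0.5432, -0.0086, 0.0931]
tool_rot: [-3.141, -0.0, 1.492]
contact_force: [-0.4, 0.2, 0.2]
opening: 0.0496
grip_force: 25.0
```

>>> {"api": "arm_command", "payload": {
  "series": [
    {"x": 0, "y": 0, "z": 0, "rx": 0, "ry": 0, "rz": 0},
    {"x": 0, "y": 0, "z": 0, "rx": 0, "ry": 0, "rz": 0},
    {"x": 0, "y": 0, "z": 0, "rx": 0, "ry": 0, "rz": 0},
    {"x": 0, "y": 0, "z": -25, "rx": 0, "ry": 0, "rz": 0},
    {"x": 0, "y": 0, "z": -25, "rx": 0, "ry": 0, "rz": 0}
  ],
  "hand": 62
}}

```text
time: 14.4
tool_pos: [0.5448, -0.0084, 0.1209]
tool_rot: [3.136, 0.0, 1.492]
contact_force: [0.8, -0.4, 0.3]
opening: 0.062
grip_force: 0.0
```

>>> {"api": "arm_command", "payload": {
  "series": [
    {"x": 0, "y": 0, "z": 0, "rx": 0, "ry": 0, "rz": 0},
    {"x": 0, "y": 0, "z": 0, "rx": 0, "ry": 0, "rz": 0},
    {"x": 0, "y": 0, "z": 0, "rx": 0, "ry": 0, "rz": 0},
    {"x": 0, "y": 0, "z": 0, "rx": 0, "ry": 0, "rz": 0},
    {"x": 0, "y": 0, "z": 0, "rx": 0, "ry": 0, "rz": 0},
    {"x": 0, "y": 0, "z": 0, "rx": 0, "ry": 0, "rz": 0},
    {"x": 0, "y": 0, "z": 0, "rx": 0, "ry": 0, "rz": 0},
    {"x": 0, "y": 0, "z": 15, "rx": 0, "ry": 0, "rz": 0},
    {"x": 0, "y": 0, "z": 20, "rx": 0, "ry": 0, "rz": 0},
    {"x": 0, "y": 0, "z": 22, "rx": 0, "ry": 0, "rz": 0},
    {"x": 0, "y": 0, "z": 23, "rx": 0, "ry": 0, "rz": 0},
    {"x": 0, "y": 0, "z": 24, "rx": 0, "ry": 0, "rz": 0},
    {"x": 0, "y": 0, "z": 25, "rx": 0, "ry": 0, "rz": 0},
    {"x": 0, "y": 0, "z": 25.5, "rx": 0, "ry": 0, "rz": 0},
    {"x": 0, "y": 0, "z": 26, "rx": 0, "ry": 0, "rz": 0},
    {"x": 0, "y": 0, "z": 26.5, "rx": 0, "ry": 0, "rz": 0},
    {"x": 0, "y": 0, "z": 27, "rx": 0, "ry": 0, "rz": 0},
    {"x": 0, "y": 0, "z": 27.5, "rx": 0, "ry": 0, "rz": 0},
    {"x": 0, "y": 0, "z": 28, "rx": 0, "ry": 0, "rz": 0},
    {"x": 0, "y": 0, "z": 28, "rx": 0, "ry": 0, "rz": 0}
  ],
  "hand": 0
}}

```text
time: 16.4
tool_pos: [0.5433, -0.0083, 0.0917]
tool_rot: [3.141, 0.0, 1.492]
contact_force: [-3.5, 0.3, 11.2]
opening: 0.0003
grip_force: 5.4
```

>>> {"api": "arm_command", "payload": {
  "series": [
    {"x": 0, "y": 0, "z": 0.5, "rx": 0, "ry": 0, "rz": 0},
    {"x": 0, "y": 0, "z": 1, "rx": 0, "ry": 0, "rz": 0},
    {"x": 0, "y": 0, "z": 1.5, "rx": 0, "ry": 0, "rz": 0},
    {"x": 0, "y": 0, "z": 1.5, "rx": 0, "ry": 0, "rz": 0},
    {"x": 0, "y": 0, "z": 1.5, "rx": 0, "ry": 0, "rz": 0}
  ]
}}

```text
time: 16.9
tool_pos: [0.5433, -0.0083, 0.0915]
tool_rot: [3.14, 0.0, 1.493]
contact_force: [-7.6, 1.2, 22.6]
opening: 0.0
grip_force: 11.3
```

>>> {"api": "arm_command", "payload": {
  "series": [
    {"x": 0, "y": 0, "z": -20, "rx": 0, "ry": 0, "rz": 0},
    {"x": 0, "y": 0, "z": -65, "rx": 0, "ry": 0, "rz": 0},
    {"x": 0, "y": 0, "z": -110, "rx": 0, "ry": 0, "rz": 0},
    {"x": 246, "y": 11, "z": -110, "rx": 0, "ry": 0, "rz": -29.5},
    {"x": 246, "y": 11, "z": -110, "rx": 0, "ry": 0, "rz": -29.5},
    {"x": 246, "y": 11, "z": -110, "rx": 0, "ry": 0, "rz": -29.5},
    {"x": 246, "y": 11, "z": -110, "rx": 0, "ry": 0, "rz": -29.5},
    {"x": 246, "y": 11, "z": -110, "rx": 0, "ry": 0, "rz": -29.5},
    {"x": 246, "y": 11, "z": -110, "rx": 0, "ry": 0, "rz": -29.5},
    {"x": 246, "y": 11, "z": -110, "rx": 0, "ry": 0, "rz": -29.5},
    {"x": 246, "y": 11, "z": -110, "rx": 0, "ry": 0, "rz": -29.5}
  ],
  "hand": 80
}}

```text
time: 18.0
tool_pos: [0.5735, 0.2351, 0.1988]
tool_rot: [-3.141, 0.0, 2.006]
contact_force: [-0.3, 0.0, -0.6]
opening: 0.0792
grip_force: 0.0
```

```bash
python3 w.py .573 .235 c
```

```text
tile [[0.573, 0.2339, np.float64(25.0), np.float64(0.038)]]
now [573.6, 234.6, 198.9] [-180.0, 0.01, 114.89] t 18.1 open 80.0 F [-0.9, -0.2, -0.4] grip 0.0
row {'x': -0.4, 'y': -0.9, 'z': 124.4} rot [-0.0, 0.0, -0.1] rows 3
row {'x': -0.4, 'y': -0.9, 'z': -1.1} rot [-0.0, 0.0, -0.1] rows 1
```

View pics/wc.png

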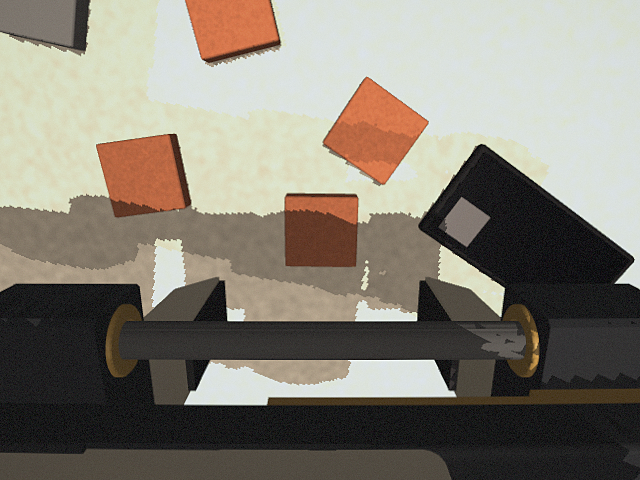

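The wrist view shows the next terracotta tile under the hand at (321,230). The phone corner at (420,228) clears the fingers by about 10 mm, and I'll narrow the opening to be safe.

>>> {"api": "arm_command", "payload": {
  "series": [
    {"x": -0.5, "y": -1, "z": 45, "rx": 0, "ry": 0, "rz": 0},
    {"x": -0.5, "y": -1, "z": 85, "rx": 0, "ry": 0, "rz": 0},
    {"x": -0.5, "y": -1, "z": 113, "rx": 0, "ry": 0, "rz": 0},
    {"x": -0.5, "y": -1, "z": 124.5, "rx": 0, "ry": 0, "rz": 0},
    {"x": -0.5, "y": -1, "z": 124.5, "rx": 0, "ry": 0, "rz": 0}
  ],
  "hand": 68
}}

```text
time: 18.6
tool_pos: [0.5724, 0.2341, 0.0731]
tool_rot: [-3.139, -0.0, 2.006]
contact_force: [-0.6, -0.3, 1.1]
opening: 0.0679
grip_force: 0.0
```

>>> {"api": "arm_command", "payload": {
  "series": [
    {"x": 0, "y": 0, "z": 0, "rx": 0, "ry": 0, "rz": 0},
    {"x": 0, "y": 0, "z": 0, "rx": 0, "ry": 0, "rz": 0},
    {"x": 0, "y": 0, "z": 0, "rx": 0, "ry": 0, "rz": 0},
    {"x": 0, "y": 0, "z": 0, "rx": 0, "ry": 0, "rz": 0},
    {"x": 0, "y": 0, "z": 0, "rx": 0, "ry": 0, "rz": 0},
    {"x": 0, "y": 0, "z": -35, "rx": 0, "ry": 0, "rz": 0},
    {"x": 0, "y": 0, "z": -75.5, "rx": 0, "ry": 0, "rz": 0},
    {"x": -238, "y": -72.5, "z": -75.5, "rx": 0, "ry": 0, "rz": 29.5},
    {"x": -238, "y": -72.5, "z": -75.5, "rx": 0, "ry": 0, "rz": 29.5},
    {"x": -238, "y": -72.5, "z": -75.5, "rx": 0, "ry": 0, "rz": 29.5},
    {"x": -238, "y": -72.5, "z": -75.5, "rx": 0, "ry": 0, "rz": 29.5},
    {"x": -238, "y": -72.5, "z": -75.5, "rx": 0, "ry": 0, "rz": 29.5},
    {"x": -238, "y": -72.5, "z": -75.5, "rx": 0, "ry": 0, "rz": 29.5},
    {"x": -238, "y": -72.5, "z": -75.5, "rx": 0, "ry": 0, "rz": 29.5},
    {"x": -238, "y": -72.5, "z": -75.5, "rx": 0, "ry": 0, "rz": 29.5},
    {"x": -238, "y": -72.5, "z": -75.5, "rx": 0, "ry": 0, "rz": 29.5}
  ],
  "hand": 40
}}

```text
time: 20.2
tool_pos: [0.6075, -0.0095, 0.1498]
tool_rot: [-3.142, -0.0, 1.494]
contact_force: [0.5, -0.5, -0.6]
opening: 0.0491
grip_force: 25.0
```

```bash
python3 pl.py 5; python3 -c "
from h import *
heldcheck()"
```

```text
now [607.5, -9.5, 149.8] [-180.0, -0.01, 85.62] t 20.2 open 49.1 F [0.5, -0.5, -0.6] grip 25.0
row {'x': -3.0, 'y': 0.7, 'z': -0.2} rot [-0.0, -0.0, 0.1] rows 1
row {'x': -3.0, 'y': 0.7, 'z': 56.8} rot [-0.0, -0.0, 0.1] rows 2
near top edge row 250.5 bottom row 240 tool x off -0.4
```

```bash
python3 pl.py 5
```

```text
now [607.5, -9.6, 149.8] [-180.0, -0.01, 85.63] t 20.25 open 49.4 F [-0.2, 0.1, -0.8] grip 25.0
row {'x': -3.0, 'y': 0.7, 'z': -0.2} rot [-0.0, -0.0, 0.1] rows 1
row {'x': -3.0, 'y': 0.7, 'z': 56.8} rot [-0.0, -0.0, 0.1] rows 2
```

>>> {"api": "arm_command", "payload": {
  "series": [
    {"x": -2.8, "y": 0.7, "z": 20, "rx": 0, "ry": 0, "rz": 0},
    {"x": -2.8, "y": 0.7, "z": 40, "rx": 0, "ry": 0, "rz": 0},
    {"x": -2.8, "y": 0.7, "z": 46, "rx": 0, "ry": 0, "rz": 0},
    {"x": -2.8, "y": 0.7, "z": 52, "rx": 0, "ry": 0, "rz": 0},
    {"x": -2.8, "y": 0.7, "z": 56.7, "rx": 0, "ry": 0, "rz": 0},
    {"x": -2.8, "y": 0.7, "z": 56.7, "rx": 0, "ry": 0, "rz": 0}
  ]
}}

```text
time: 20.85
tool_pos: [0.6085, -0.0129, 0.0932]
tool_rot: [3.141, -0.001, 1.493]
contact_force: [0.7, 4.4, -1.3]
opening: 0.0494
grip_force: 25.0
```

>>> {"api": "arm_command", "payload": {
  "series": [
    {"x": 0.8, "y": 0, "z": 0, "rx": 0, "ry": 0, "rz": 0},
    {"x": 0.8, "y": 0, "z": 0, "rx": 0, "ry": 0, "rz": 0}
  ]
}}

```text
time: 21.05
tool_pos: [0.6085, -0.0128, 0.0934]
tool_rot: [3.141, -0.0, 1.493]
contact_force: [0.5, 3.3, -1.8]
opening: 0.0494
grip_force: 25.0
```

>>> {"api": "arm_command", "payload": {
  "series": [
    {"x": 0, "y": 0, "z": 0, "rx": 0, "ry": 0, "rz": 0},
    {"x": 0, "y": 0, "z": 0, "rx": 0, "ry": 0, "rz": 0},
    {"x": 0, "y": 0, "z": 0, "rx": 0, "ry": 0, "rz": 0},
    {"x": 0, "y": 0, "z": -25, "rx": 0, "ry": 0, "rz": 0},
    {"x": 0, "y": 0, "z": -25, "rx": 0, "ry": 0, "rz": 0}
  ],
  "hand": 62
}}

```text
time: 21.55
tool_pos: [0.6098, -0.0138, 0.1208]
tool_rot: [3.136, 0.001, 1.492]
contact_force: [1.0, -0.1, 1.3]
opening: 0.0619
grip_force: 0.0
```

>>> {"api": "arm_command", "payload": {
  "series": [
    {"x": 0, "y": 0, "z": 0, "rx": 0, "ry": 0, "rz": 0},
    {"x": 0, "y": 0, "z": 0, "rx": 0, "ry": 0, "rz": 0},
    {"x": 0, "y": 0, "z": 0, "rx": 0, "ry": 0, "rz": 0},
    {"x": 0, "y": 0, "z": 0, "rx": 0, "ry": 0, "rz": 0},
    {"x": 0, "y": 0, "z": 0, "rx": 0, "ry": 0, "rz": 0},
    {"x": 0, "y": 0, "z": 0, "rx": 0, "ry": 0, "rz": 0},
    {"x": 0, "y": 0, "z": 0, "rx": 0, "ry": 0, "rz": 0},
    {"x": 0, "y": 0, "z": 15, "rx": 0, "ry": 0, "rz": 0},
    {"x": 0, "y": 0, "z": 20, "rx": 0, "ry": 0, "rz": 0},
    {"x": 0, "y": 0, "z": 22, "rx": 0, "ry": 0, "rz": 0},
    {"x": 0, "y": 0, "z": 23, "rx": 0, "ry": 0, "rz": 0},
    {"x": 0, "y": 0, "z": 24, "rx": 0, "ry": 0, "rz": 0},
    {"x": 0, "y": 0, "z": 25, "rx": 0, "ry": 0, "rz": 0},
    {"x": 0, "y": 0, "z": 25.5, "rx": 0, "ry": 0, "rz": 0},
    {"x": 0, "y": 0, "z": 26, "rx": 0, "ry": 0, "rz": 0},
    {"x": 0, "y": 0, "z": 26.5, "rx": 0, "ry": 0, "rz": 0},
    {"x": 0, "y": 0, "z": 27, "rx": 0, "ry": 0, "rz": 0},
    {"x": 0, "y": 0, "z": 27.5, "rx": 0, "ry": 0, "rz": 0},
    {"x": 0, "y": 0, "z": 28, "rx": 0, "ry": 0, "rz": 0},
    {"x": 0, "y": 0, "z": 28, "rx": 0, "ry": 0, "rz": 0}
  ],
  "hand": 0
}}

```text
time: 23.55
tool_pos: [0.6077, -0.0131, 0.0917]
tool_rot: [-3.141, 0.0, 1.492]
contact_force: [-6.6, 1.1, 12.3]
opening: 0.0003
grip_force: 5.9
```

>>> {"api": "arm_command", "payload": {
  "series": [
    {"x": 0, "y": 0, "z": 0.5, "rx": 0, "ry": 0, "rz": 0},
    {"x": 0, "y": 0, "z": 1, "rx": 0, "ry": 0, "rz": 0},
    {"x": 0, "y": 0, "z": 1.5, "rx": 0, "ry": 0, "rz": 0},
    {"x": 0, "y": 0, "z": 1.5, "rx": 0, "ry": 0, "rz": 0},
    {"x": 0, "y": 0, "z": 1.5, "rx": 0, "ry": 0, "rz": 0}
  ]
}}

```text
time: 24.05
tool_pos: [0.6077, -0.0131, 0.0916]
tool_rot: [-3.142, 0.0, 1.493]
contact_force: [-11.2, -0.1, 22.0]
opening: 0.0001
grip_force: 10.7
```

>>> {"api": "arm_command", "payload": {
  "series": [
    {"x": 0, "y": 0, "z": -20, "rx": 0, "ry": 0, "rz": 0},
    {"x": 0, "y": 0, "z": -65, "rx": 0, "ry": 0, "rz": 0},
    {"x": 0, "y": 0, "z": -110, "rx": 0, "ry": 0, "rz": 0},
    {"x": 218, "y": -177, "z": -110, "rx": 0, "ry": 0, "rz": -35.5},
    {"x": 218, "y": -177, "z": -110, "rx": 0, "ry": 0, "rz": -35.5},
    {"x": 218, "y": -177, "z": -110, "rx": 0, "ry": 0, "rz": -35.5},
    {"x": 218, "y": -177, "z": -110, "rx": 0, "ry": 0, "rz": -35.5},
    {"x": 218, "y": -177, "z": -110, "rx": 0, "ry": 0, "rz": -35.5},
    {"x": 218, "y": -177, "z": -110, "rx": 0, "ry": 0, "rz": -35.5},
    {"x": 218, "y": -177, "z": -110, "rx": 0, "ry": 0, "rz": -35.5},
    {"x": 218, "y": -177, "z": -110, "rx": 0, "ry": 0, "rz": -35.5},
    {"x": 218, "y": -177, "z": -110, "rx": 0, "ry": 0, "rz": -35.5}
  ],
  "hand": 72
}}

```text
time: 25.25
tool_pos: [0.4497, 0.2174, 0.1988]
tool_rot: [3.141, 0.001, 2.111]
contact_force: [0.2, -0.7, 0.8]
opening: 0.072
grip_force: 0.0
```

```bash
python3 w.py .4485 .2185 d
```

```text
tile [[0.4485, 0.2183, np.float64(32.3), np.float64(0.036)]]
now [449.7, 217.0, 198.6] [179.98, 0.02, 120.9] t 25.35 open 72.1 F [0.6, 0.4, 0.3] grip 0.0
row {'x': 1.7, 'y': -0.5, 'z': 124.1} rot [0.0, 0.0, -1.4] rows 3
row {'x': 1.7, 'y': -0.4, 'z': -1.4} rot [0.0, 0.0, -1.4] rows 1
```

>>> {"api": "arm_command", "payload": {
  "series": [
    {"x": 1.7, "y": -0.5, "z": 45, "rx": 0, "ry": 0, "rz": -1.4},
    {"x": 1.7, "y": -0.5, "z": 85, "rx": 0, "ry": 0, "rz": -1.4},
    {"x": 1.7, "y": -0.5, "z": 113, "rx": 0, "ry": 0, "rz": -1.4},
    {"x": 1.7, "y": -0.5, "z": 124, "rx": 0, "ry": 0, "rz": -1.4},
    {"x": 1.7, "y": -0.5, "z": 124, "rx": 0, "ry": 0, "rz": -1.4}
  ]
}}

```text
time: 25.85
tool_pos: [0.4475, 0.2184, 0.0734]
tool_rot: [-3.139, -0.001, 2.135]
contact_force: [0.2, 0.2, 0.2]
opening: 0.0716
grip_force: 0.0
```

>>> {"api": "arm_command", "payload": {
  "series": [
    {"x": 0, "y": 0, "z": 0, "rx": 0, "ry": 0, "rz": 0},
    {"x": 0, "y": 0, "z": 0, "rx": 0, "ry": 0, "rz": 0},
    {"x": 0, "y": 0, "z": 0, "rx": 0, "ry": 0, "rz": 0},
    {"x": 0, "y": 0, "z": 0, "rx": 0, "ry": 0, "rz": 0},
    {"x": 0, "y": 0, "z": 0, "rx": 0, "ry": 0, "rz": 0},
    {"x": 0, "y": 0, "z": -35, "rx": 0, "ry": 0, "rz": 0},
    {"x": 0, "y": 0, "z": -75.5, "rx": 0, "ry": 0, "rz": 0},
    {"x": -202.5, "y": -92.5, "z": -75.5, "rx": 0, "ry": 0, "rz": 36.8},
    {"x": -202.5, "y": -92.5, "z": -75.5, "rx": 0, "ry": 0, "rz": 36.8},
    {"x": -202.5, "y": -92.5, "z": -75.5, "rx": 0, "ry": 0, "rz": 36.8},
    {"x": -202.5, "y": -92.5, "z": -75.5, "rx": 0, "ry": 0, "rz": 36.8},
    {"x": -202.5, "y": -92.5, "z": -75.5, "rx": 0, "ry": 0, "rz": 36.8},
    {"x": -202.5, "y": -92.5, "z": -75.5, "rx": 0, "ry": 0, "rz": 36.8},
    {"x": -202.5, "y": -92.5, "z": -75.5, "rx": 0, "ry": 0, "rz": 36.8},
    {"x": -202.5, "y": -92.5, "z": -75.5, "rx": 0, "ry": 0, "rz": 36.8},
    {"x": -202.5, "y": -92.5, "z": -75.5, "rx": 0, "ry": 0, "rz": 36.8}
  ],
  "hand": 40
}}

```text
time: 27.45
tool_pos: [0.4777, -0.0001, 0.1501]
tool_rot: [-3.141, -0.0, 1.496]
contact_force: [0.8, -0.6, -0.7]
opening: 0.0497
grip_force: 25.0
```

```bash
python3 pl.py 1; python3 -c "
from h import *
heldcheck()"
```

```text
now [477.7, -0.1, 150.1] [-179.99, -0.01, 85.74] t 27.45 open 49.7 F [0.8, -0.6, -0.7] grip 25.0
row {'x': -2.3, 'y': 0.8, 'z': 0.1} rot [-0.0, -0.0, 0.2] rows 1
row {'x': -2.3, 'y': 0.8, 'z': 57.1} rot [-0.0, -0.0, 0.2] rows 2
near top edge row 251.5 bottom row 241 tool x off -0.7
```

>>> {"api": "arm_command", "payload": {
  "series": [
    {"x": -1, "y": 0.7, "z": 20, "rx": 0, "ry": 0, "rz": 0},
    {"x": -1, "y": 0.7, "z": 40, "rx": 0, "ry": 0, "rz": 0},
    {"x": -1, "y": 0.7, "z": 46, "rx": 0, "ry": 0, "rz": 0},
    {"x": -1, "y": 0.7, "z": 52, "rx": 0, "ry": 0, "rz": 0},
    {"x": -1, "y": 0.7, "z": 57, "rx": 0, "ry": 0, "rz": 0},
    {"x": -1, "y": 0.7, "z": 57, "rx": 0, "ry": 0, "rz": 0}
  ]
}}

```text
time: 28.1
tool_pos: [0.4786, -0.0022, 0.0929]
tool_rot: [-3.141, -0.0, 1.494]
contact_force: [-0.1, 0.4, -0.7]
opening: 0.0495
grip_force: 25.0
```

>>> {"api": "arm_command", "payload": {
  "series": [
    {"x": 0, "y": 0, "z": 0, "rx": 0, "ry": 0, "rz": 0},
    {"x": 0, "y": 0, "z": 0, "rx": 0, "ry": 0, "rz": 0},
    {"x": 0, "y": 0, "z": 0, "rx": 0, "ry": 0, "rz": 0},
    {"x": 0, "y": 0, "z": -25, "rx": 0, "ry": 0, "rz": 0},
    {"x": 0, "y": 0, "z": -25, "rx": 0, "ry": 0, "rz": 0}
  ],
  "hand": 62
}}

```text
time: 28.6
tool_pos: [0.48, -0.0026, 0.1202]
tool_rot: [3.137, 0.0, 1.494]
contact_force: [0.9, -0.5, 0.3]
opening: 0.0622
grip_force: 0.0
```

>>> {"api": "arm_command", "payload": {
  "series": [
    {"x": 0, "y": 0, "z": 0, "rx": 0, "ry": 0, "rz": 0},
    {"x": 0, "y": 0, "z": 0, "rx": 0, "ry": 0, "rz": 0},
    {"x": 0, "y": 0, "z": 0, "rx": 0, "ry": 0, "rz": 0},
    {"x": 0, "y": 0, "z": 0, "rx": 0, "ry": 0, "rz": 0},
    {"x": 0, "y": 0, "z": 0, "rx": 0, "ry": 0, "rz": 0},
    {"x": 0, "y": 0, "z": 0, "rx": 0, "ry": 0, "rz": 0},
    {"x": 0, "y": 0, "z": 0, "rx": 0, "ry": 0, "rz": 0},
    {"x": 0, "y": 0, "z": 15, "rx": 0, "ry": 0, "rz": 0},
    {"x": 0, "y": 0, "z": 20, "rx": 0, "ry": 0, "rz": 0},
    {"x": 0, "y": 0, "z": 22, "rx": 0, "ry": 0, "rz": 0},
    {"x": 0, "y": 0, "z": 23, "rx": 0, "ry": 0, "rz": 0},
    {"x": 0, "y": 0, "z": 24, "rx": 0, "ry": 0, "rz": 0},
    {"x": 0, "y": 0, "z": 25, "rx": 0, "ry": 0, "rz": 0},
    {"x": 0, "y": 0, "z": 25.5, "rx": 0, "ry": 0, "rz": 0},
    {"x": 0, "y": 0, "z": 26, "rx": 0, "ry": 0, "rz": 0},
    {"x": 0, "y": 0, "z": 26.5, "rx": 0, "ry": 0, "rz": 0},
    {"x": 0, "y": 0, "z": 27, "rx": 0, "ry": 0, "rz": 0},
    {"x": 0, "y": 0, "z": 27.5, "rx": 0, "ry": 0, "rz": 0},
    {"x": 0, "y": 0, "z": 28, "rx": 0, "ry": 0, "rz": 0},
    {"x": 0, "y": 0, "z": 28, "rx": 0, "ry": 0, "rz": 0}
  ],
  "hand": 0
}}

```text
time: 30.6
tool_pos: [0.4781, -0.0023, 0.0916]
tool_rot: [-3.141, 0.0, 1.494]
contact_force: [-7.1, 0.3, 17.3]
opening: 0.0005
grip_force: 8.6
```

>>> {"api": "arm_command", "payload": {
  "series": [
    {"x": 0, "y": 0, "z": 0.5, "rx": 0, "ry": 0, "rz": 0},
    {"x": 0, "y": 0, "z": 1, "rx": 0, "ry": 0, "rz": 0},
    {"x": 0, "y": 0, "z": 1.5, "rx": 0, "ry": 0, "rz": 0},
    {"x": 0, "y": 0, "z": 1.5, "rx": 0, "ry": 0, "rz": 0},
    {"x": 0, "y": 0, "z": 1.5, "rx": 0, "ry": 0, "rz": 0}
  ]
}}

```text
time: 31.1
tool_pos: [0.4781, -0.0023, 0.0914]
tool_rot: [3.141, 0.0, 1.494]
contact_force: [-10.9, 0.7, 32.0]
opening: 0.0005
grip_force: 16.1
```

>>> {"api": "arm_command", "payload": {
  "series": [
    {"x": 0, "y": 0, "z": -20, "rx": 0, "ry": 0, "rz": 0},
    {"x": 0, "y": 0, "z": -65, "rx": 0, "ry": 0, "rz": 0},
    {"x": 0, "y": 0, "z": -110, "rx": 0, "ry": 0, "rz": 0},
    {"x": 336.5, "y": -41, "z": -110, "rx": 0, "ry": 0, "rz": -41.4},
    {"x": 336.5, "y": -41, "z": -110, "rx": 0, "ry": 0, "rz": -41.4},
    {"x": 336.5, "y": -41, "z": -110, "rx": 0, "ry": 0, "rz": -41.4},
    {"x": 336.5, "y": -41, "z": -110, "rx": 0, "ry": 0, "rz": -41.4},
    {"x": 336.5, "y": -41, "z": -110, "rx": 0, "ry": 0, "rz": -41.4},
    {"x": 336.5, "y": -41, "z": -110, "rx": 0, "ry": 0, "rz": -41.4},
    {"x": 336.5, "y": -41, "z": -110, "rx": 0, "ry": 0, "rz": -41.4},
    {"x": 336.5, "y": -41, "z": -110, "rx": 0, "ry": 0, "rz": -41.4},
    {"x": 336.5, "y": -41, "z": -110, "rx": 0, "ry": 0, "rz": -41.4},
    {"x": 336.5, "y": -41, "z": -110, "rx": 0, "ry": 0, "rz": -41.4}
  ],
  "hand": 72
}}

```text
time: 32.4
tool_pos: [0.4636, 0.3352, 0.1986]
tool_rot: [-3.141, 0.0, 2.216]
contact_force: [-0.0, -0.3, -0.9]
opening: 0.0718
grip_force: 0.0
```

```bash
python3 w.py .463 .3365 e
```

```text
tile [[0.4637, 0.3377, np.float64(38.1), np.float64(0.025)]]
now [463.9, 334.9, 198.7] [-179.99, 0.01, 126.89] t 32.5 open 72.0 F [-0.4, -0.0, -0.7] grip 0.0
row {'x': 2.3, 'y': 1.5, 'z': 124.2} rot [-0.0, 0.0, -1.2] rows 3
row {'x': 2.3, 'y': 1.5, 'z': -1.3} rot [-0.0, 0.0, -1.2] rows 1
```

>>> {"api": "arm_command", "payload": {
  "series": [
    {"x": 2, "y": 1.5, "z": 45, "rx": 0, "ry": 0, "rz": -1.2},
    {"x": 2, "y": 1.5, "z": 85, "rx": 0, "ry": 0, "rz": -1.2},
    {"x": 2, "y": 1.5, "z": 113, "rx": 0, "ry": 0, "rz": -1.2},
    {"x": 2, "y": 1.5, "z": 124, "rx": 0, "ry": 0, "rz": -1.2},
    {"x": 2, "y": 1.5, "z": 124, "rx": 0, "ry": 0, "rz": -1.2}
  ]
}}

```text
time: 33.0
tool_pos: [0.4634, 0.3377, 0.0735]
tool_rot: [-3.139, -0.0, 2.236]
contact_force: [0.3, -0.4, 0.1]
opening: 0.0717
grip_force: 0.0
```

>>> {"api": "arm_command", "payload": {
  "series": [
    {"x": 0, "y": 0, "z": 0, "rx": 0, "ry": 0, "rz": 0},
    {"x": 0, "y": 0, "z": 0, "rx": 0, "ry": 0, "rz": 0},
    {"x": 0, "y": 0, "z": 0, "rx": 0, "ry": 0, "rz": 0},
    {"x": 0, "y": 0, "z": 0, "rx": 0, "ry": 0, "rz": 0},
    {"x": 0, "y": 0, "z": 0, "rx": 0, "ry": 0, "rz": 0},
    {"x": 0, "y": 0, "z": -35, "rx": 0, "ry": 0, "rz": 0},
    {"x": 0, "y": 0, "z": -75.5, "rx": 0, "ry": 0, "rz": 0},
    {"x": -324.5, "y": -242, "z": -75.5, "rx": 0, "ry": 0, "rz": 42.6},
    {"x": -324.5, "y": -242, "z": -75.5, "rx": 0, "ry": 0, "rz": 42.6},
    {"x": -324.5, "y": -242, "z": -75.5, "rx": 0, "ry": 0, "rz": 42.6},
    {"x": -324.5, "y": -242, "z": -75.5, "rx": 0, "ry": 0, "rz": 42.6},
    {"x": -324.5, "y": -242, "z": -75.5, "rx": 0, "ry": 0, "rz": 42.6},
    {"x": -324.5, "y": -242, "z": -75.5, "rx": 0, "ry": 0, "rz": 42.6},
    {"x": -324.5, "y": -242, "z": -75.5, "rx": 0, "ry": 0, "rz": 42.6},
    {"x": -324.5, "y": -242, "z": -75.5, "rx": 0, "ry": 0, "rz": 42.6},
    {"x": -324.5, "y": -242, "z": -75.5, "rx": 0, "ry": 0, "rz": 42.6},
    {"x": -324.5, "y": -242, "z": -75.5, "rx": 0, "ry": 0, "rz": 42.6},
    {"x": -324.5, "y": -242, "z": -75.5, "rx": 0, "ry": 0, "rz": 42.6},
    {"x": -324.5, "y": -242, "z": -75.5, "rx": 0, "ry": 0, "rz": 42.6}
  ],
  "hand": 40
}}

```text
time: 34.9
tool_pos: [0.4739, -0.0643, 0.15]
tool_rot: [-3.141, -0.0, 1.496]
contact_force: [-0.2, 0.5, -0.9]
opening: 0.0495
grip_force: 25.0
```

```bash
python3 pl.py 0; python3 -c "
from h import *
heldcheck()"
```

```text
now [473.9, -64.3, 150.0] [-179.98, -0.02, 85.73] t 34.9 open 49.5 F [-0.2, 0.5, -0.9] grip 25.0
row {'x': -2.9, 'y': -0.4, 'z': 0.0} rot [-0.0, -0.0, 0.2] rows 1
row {'x': -2.9, 'y': -0.4, 'z': 57.0} rot [-0.0, -0.0, 0.2] rows 2
near top edge row 249.5 bottom row 239 tool x off -0.0
```

>>> {"api": "arm_command", "payload": {
  "series": [
    {"x": -2, "y": -0.4, "z": 20, "rx": 0, "ry": 0, "rz": 0},
    {"x": -2, "y": -0.4, "z": 40, "rx": 0, "ry": 0, "rz": 0},
    {"x": -2, "y": -0.4, "z": 46, "rx": 0, "ry": 0, "rz": 0},
    {"x": -2, "y": -0.4, "z": 52, "rx": 0, "ry": 0, "rz": 0},
    {"x": -2, "y": -0.4, "z": 57, "rx": 0, "ry": 0, "rz": 0},
    {"x": -2, "y": -0.4, "z": 57, "rx": 0, "ry": 0, "rz": 0}
  ]
}}

```text
time: 35.55
tool_pos: [0.4735, -0.0676, 0.0929]
tool_rot: [-3.141, -0.0, 1.494]
contact_force: [0.7, 0.6, -0.4]
opening: 0.0493
grip_force: 25.0
```

>>> {"api": "arm_command", "payload": {
  "series": [
    {"x": 0, "y": 0, "z": 0, "rx": 0, "ry": 0, "rz": 0},
    {"x": 0, "y": 0, "z": 0, "rx": 0, "ry": 0, "rz": 0},
    {"x": 0, "y": 0, "z": 0, "rx": 0, "ry": 0, "rz": 0},
    {"x": 0, "y": 0, "z": -25, "rx": 0, "ry": 0, "rz": 0},
    {"x": 0, "y": 0, "z": -25, "rx": 0, "ry": 0, "rz": 0}
  ],
  "hand": 62
}}

```text
time: 36.05
tool_pos: [0.4748, -0.0683, 0.1203]
tool_rot: [3.137, 0.001, 1.494]
contact_force: [-0.7, -0.3, -0.6]
opening: 0.0618
grip_force: 0.0
```

>>> {"api": "arm_command", "payload": {
  "series": [
    {"x": 0, "y": 0, "z": 0, "rx": 0, "ry": 0, "rz": 0},
    {"x": 0, "y": 0, "z": 0, "rx": 0, "ry": 0, "rz": 0},
    {"x": 0, "y": 0, "z": 0, "rx": 0, "ry": 0, "rz": 0},
    {"x": 0, "y": 0, "z": 0, "rx": 0, "ry": 0, "rz": 0},
    {"x": 0, "y": 0, "z": 0, "rx": 0, "ry": 0, "rz": 0},
    {"x": 0, "y": 0, "z": 0, "rx": 0, "ry": 0, "rz": 0},
    {"x": 0, "y": 0, "z": 0, "rx": 0, "ry": 0, "rz": 0},
    {"x": 0, "y": 0, "z": 15, "rx": 0, "ry": 0, "rz": 0},
    {"x": 0, "y": 0, "z": 20, "rx": 0, "ry": 0, "rz": 0},
    {"x": 0, "y": 0, "z": 22, "rx": 0, "ry": 0, "rz": 0},
    {"x": 0, "y": 0, "z": 23, "rx": 0, "ry": 0, "rz": 0},
    {"x": 0, "y": 0, "z": 24, "rx": 0, "ry": 0, "rz": 0},
    {"x": 0, "y": 0, "z": 25, "rx": 0, "ry": 0, "rz": 0},
    {"x": 0, "y": 0, "z": 25.5, "rx": 0, "ry": 0, "rz": 0},
    {"x": 0, "y": 0, "z": 26, "rx": 0, "ry": 0, "rz": 0},
    {"x": 0, "y": 0, "z": 26.5, "rx": 0, "ry": 0, "rz": 0},
    {"x": 0, "y": 0, "z": 27, "rx": 0, "ry": 0, "rz": 0},
    {"x": 0, "y": 0, "z": 27.5, "rx": 0, "ry": 0, "rz": 0},
    {"x": 0, "y": 0, "z": 28, "rx": 0, "ry": 0, "rz": 0},
    {"x": 0, "y": 0, "z": 28, "rx": 0, "ry": 0, "rz": 0}
  ],
  "hand": 0
}}

```text
time: 38.05
tool_pos: [0.473, -0.0677, 0.0916]
tool_rot: [-3.141, 0.0, 1.494]
contact_force: [-6.7, 0.8, 16.8]
opening: 0.0007
grip_force: 8.7
```

>>> {"api": "arm_command", "payload": {
  "series": [
    {"x": 0, "y": 0, "z": 0.5, "rx": 0, "ry": 0, "rz": 0},
    {"x": 0, "y": 0, "z": 1, "rx": 0, "ry": 0, "rz": 0},
    {"x": 0, "y": 0, "z": 1.2, "rx": 0, "ry": 0, "rz": 0},
    {"x": 0, "y": 0, "z": 1.2, "rx": 0, "ry": 0, "rz": 0},
    {"x": 0, "y": 0, "z": 1.2, "rx": 0, "ry": 0, "rz": 0}
  ]
}}

```text
time: 38.55
tool_pos: [0.473, -0.0677, 0.0914]
tool_rot: [3.141, 0.0, 1.494]
contact_force: [-9.7, 1.9, 29.5]
opening: 0.0005
grip_force: 14.7
```

>>> {"api": "arm_command", "payload": {
  "series": [
    {"x": 0, "y": 0, "z": -20, "rx": 0, "ry": 0, "rz": 0},
    {"x": 0, "y": 0, "z": -65, "rx": 0, "ry": 0, "rz": 0},
    {"x": 0, "y": 0, "z": -110, "rx": 0, "ry": 0, "rz": 0},
    {"x": 427, "y": 66.5, "z": -110, "rx": 0, "ry": 0, "rz": 5.6},
    {"x": 427, "y": 66.5, "z": -110, "rx": 0, "ry": 0, "rz": 5.6},
    {"x": 427, "y": 66.5, "z": -110, "rx": 0, "ry": 0, "rz": 5.6},
    {"x": 427, "y": 66.5, "z": -110, "rx": 0, "ry": 0, "rz": 5.6},
    {"x": 427, "y": 66.5, "z": -110, "rx": 0, "ry": 0, "rz": 5.6},
    {"x": 427, "y": 66.5, "z": -110, "rx": 0, "ry": 0, "rz": 5.6},
    {"x": 427, "y": 66.5, "z": -110, "rx": 0, "ry": 0, "rz": 5.6},
    {"x": 427, "y": 66.5, "z": -110, "rx": 0, "ry": 0, "rz": 5.6},
    {"x": 427, "y": 66.5, "z": -110, "rx": 0, "ry": 0, "rz": 5.6},
    {"x": 427, "y": 66.5, "z": -110, "rx": 0, "ry": 0, "rz": 5.6},
    {"x": 427, "y": 66.5, "z": -110, "rx": 0, "ry": 0, "rz": 5.6}
  ],
  "hand": 72
}}

```text
time: 39.95
tool_pos: [0.5721, 0.353, 0.1984]
tool_rot: [-3.141, 0.001, 1.398]
contact_force: [0.2, -0.9, -0.3]
opening: 0.0719
grip_force: 0.0
```

```bash
python3 w.py .572 .353 f
```

```text
tile [[0.5768, 0.3087, np.float64(81.1), np.float64(0.023)]]
now [572.4, 351.6, 198.8] [-179.98, 0.05, 79.95] t 40.05 open 71.8 F [0.0, 1.1, 0.4] grip 0.0
row {'x': -41.3, 'y': 11.9, 'z': 124.4} rot [-0.0, 0.0, -1.1] rows 3
row {'x': -41.4, 'y': 11.8, 'z': -1.1} rot [-0.0, 0.0, -1.1] rows 1
```

>>> {"api": "arm_command", "payload": {
  "series": [
    {"x": -41, "y": 12, "z": 0, "rx": 0, "ry": 0, "rz": -1.1},
    {"x": -41, "y": 12, "z": 0, "rx": 0, "ry": 0, "rz": -1.1},
    {"x": -41, "y": 12, "z": 0, "rx": 0, "ry": 0, "rz": -1.1}
  ]
}}

```text
time: 40.35
tool_pos: [0.5776, 0.3083, 0.1995]
tool_rot: [3.141, -0.0, 1.412]
contact_force: [-0.7, 0.8, 0.4]
opening: 0.0722
grip_force: 0.0
```

```bash
python3 w.py .577 .309 f2
```

```text
tile [[0.577, 0.3096, np.float64(80.9), np.float64(0.022)]]
now [577.3, 309.9, 199.3] [179.98, -0.03, 81.03] t 40.45 open 71.6 F [0.7, 0.2, -0.9] grip 0.0
row {'x': -0.4, 'y': -0.3, 'z': 124.8} rot [0.0, -0.0, 0.2] rows 3
row {'x': -0.3, 'y': -0.3, 'z': -0.7} rot [0.0, -0.0, 0.2] rows 1
```

View pics/wf2.png

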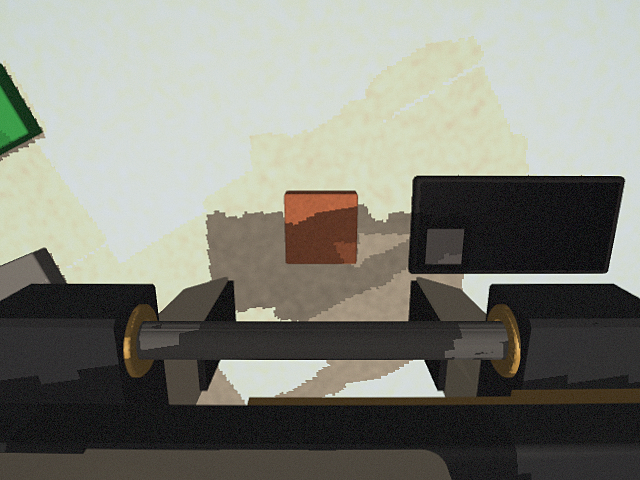

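The last tile was knocked and now sits at (321,228) px. It's the only terracotta tile left, and the phone edge at column 411 leaves about 36 mm. I'll grasp with a narrow opening.

>>> {"api": "arm_command", "payload": {
  "series": [
    {"x": -0.4, "y": -0.3, "z": 30, "rx": 0, "ry": 0, "rz": 0},
    {"x": -0.4, "y": -0.3, "z": 65, "rx": 0, "ry": 0, "rz": 0},
    {"x": -0.4, "y": -0.3, "z": 95, "rx": 0, "ry": 0, "rz": 0},
    {"x": -0.4, "y": -0.3, "z": 115, "rx": 0, "ry": 0, "rz": 0},
    {"x": -0.4, "y": -0.3, "z": 124.5, "rx": 0, "ry": 0, "rz": 0},
    {"x": -0.4, "y": -0.3, "z": 124.5, "rx": 0, "ry": 0, "rz": 0}
  ],
  "hand": 62
}}

```text
time: 41.05
tool_pos: [0.5762, 0.3102, 0.0731]
tool_rot: [-3.14, 0.001, 1.416]
contact_force: [-0.3, 0.4, -0.2]
opening: 0.0619
grip_force: 0.0
```

>>> {"api": "arm_command", "payload": {
  "series": [
    {"x": 0, "y": 0, "z": 0, "rx": 0, "ry": 0, "rz": 0},
    {"x": 0, "y": 0, "z": 0, "rx": 0, "ry": 0, "rz": 0},
    {"x": 0, "y": 0, "z": 0, "rx": 0, "ry": 0, "rz": 0},
    {"x": 0, "y": 0, "z": 0, "rx": 0, "ry": 0, "rz": 0},
    {"x": 0, "y": 0, "z": 0, "rx": 0, "ry": 0, "rz": 0},
    {"x": 0, "y": 0, "z": -35, "rx": 0, "ry": 0, "rz": 0},
    {"x": 0, "y": 0, "z": -75.5, "rx": 0, "ry": 0, "rz": 0},
    {"x": -378.5, "y": 86, "z": -75.5, "rx": 0, "ry": 0, "rz": -4.5},
    {"x": -378.5, "y": 86, "z": -75.5, "rx": 0, "ry": 0, "rz": -4.5},
    {"x": -378.5, "y": 86, "z": -75.5, "rx": 0, "ry": 0, "rz": -4.5},
    {"x": -378.5, "y": 86, "z": -75.5, "rx": 0, "ry": 0, "rz": -4.5},
    {"x": -378.5, "y": 86, "z": -75.5, "rx": 0, "ry": 0, "rz": -4.5},
    {"x": -378.5, "y": 86, "z": -75.5, "rx": 0, "ry": 0, "rz": -4.5},
    {"x": -378.5, "y": 86, "z": -75.5, "rx": 0, "ry": 0, "rz": -4.5},
    {"x": -378.5, "y": 86, "z": -75.5, "rx": 0, "ry": 0, "rz": -4.5},
    {"x": -378.5, "y": 86, "z": -75.5, "rx": 0, "ry": 0, "rz": -4.5},
    {"x": -378.5, "y": 86, "z": -75.5, "rx": 0, "ry": 0, "rz": -4.5},
    {"x": -378.5, "y": 86, "z": -75.5, "rx": 0, "ry": 0, "rz": -4.5}
  ],
  "hand": 40
}}

```text
time: 42.85
tool_pos: [0.603, -0.0763, 0.1497]
tool_rot: [-3.141, -0.0, 1.495]
contact_force: [0.1, 1.1, -0.0]
opening: 0.0497
grip_force: 25.0
```

```bash
python3 pl.py 4; python3 -c "
from h import *
heldcheck()"
```

```text
now [603.0, -76.3, 149.7] [-179.97, -0.02, 85.64] t 42.85 open 49.7 F [0.1, 1.1, -0.0] grip 25.0
row {'x': -1.1, 'y': -0.1, 'z': -0.3} rot [-0.0, -0.0, 0.1] rows 1
row {'x': -1.2, 'y': -0.1, 'z': 56.7} rot [-0.0, -0.0, 0.1] rows 2
near top edge row 251.5 bottom row 241 tool x off -1.2
```

>>> {"api": "arm_command", "payload": {
  "series": [
    {"x": 0.4, "y": 0, "z": 20, "rx": 0, "ry": 0, "rz": 0},
    {"x": 0.4, "y": 0, "z": 40, "rx": 0, "ry": 0, "rz": 0},
    {"x": 0.4, "y": 0, "z": 46, "rx": 0, "ry": 0, "rz": 0},
    {"x": 0.4, "y": 0, "z": 52, "rx": 0, "ry": 0, "rz": 0},
    {"x": 0.4, "y": 0, "z": 56.7, "rx": 0, "ry": 0, "rz": 0},
    {"x": 0.4, "y": 0, "z": 56.7, "rx": 0, "ry": 0, "rz": 0}
  ]
}}

```text
time: 43.5
tool_pos: [0.6034, -0.0766, 0.0931]
tool_rot: [3.142, -0.0, 1.494]
contact_force: [-0.1, -0.0, -0.8]
opening: 0.0496
grip_force: 25.0
```

>>> {"api": "arm_command", "payload": {
  "series": [
    {"x": 0, "y": 0, "z": 0, "rx": 0, "ry": 0, "rz": 0},
    {"x": 0, "y": 0, "z": 0, "rx": 0, "ry": 0, "rz": 0},
    {"x": 0, "y": 0, "z": 0, "rx": 0, "ry": 0, "rz": 0},
    {"x": 0, "y": 0, "z": -25, "rx": 0, "ry": 0, "rz": 0},
    {"x": 0, "y": 0, "z": -25, "rx": 0, "ry": 0, "rz": 0}
  ],
  "hand": 62
}}

```text
time: 44.0
tool_pos: [0.605, -0.0774, 0.1211]
tool_rot: [3.136, 0.001, 1.494]
contact_force: [0.4, 0.2, 0.5]
opening: 0.0622
grip_force: 0.0
```

>>> {"api": "arm_command", "payload": {
  "series": [
    {"x": 0, "y": 0, "z": 0, "rx": 0, "ry": 0, "rz": 0},
    {"x": 0, "y": 0, "z": 0, "rx": 0, "ry": 0, "rz": 0},
    {"x": 0, "y": 0, "z": 0, "rx": 0, "ry": 0, "rz": 0},
    {"x": 0, "y": 0, "z": 0, "rx": 0, "ry": 0, "rz": 0},
    {"x": 0, "y": 0, "z": 0, "rx": 0, "ry": 0, "rz": 0},
    {"x": 0, "y": 0, "z": 0, "rx": 0, "ry": 0, "rz": 0},
    {"x": 0, "y": 0, "z": 0, "rx": 0, "ry": 0, "rz": 0},
    {"x": 0, "y": 0, "z": 15, "rx": 0, "ry": 0, "rz": 0},
    {"x": 0, "y": 0, "z": 20, "rx": 0, "ry": 0, "rz": 0},
    {"x": 0, "y": 0, "z": 22, "rx": 0, "ry": 0, "rz": 0},
    {"x": 0, "y": 0, "z": 23, "rx": 0, "ry": 0, "rz": 0},
    {"x": 0, "y": 0, "z": 24, "rx": 0, "ry": 0, "rz": 0},
    {"x": 0, "y": 0, "z": 25, "rx": 0, "ry": 0, "rz": 0},
    {"x": 0, "y": 0, "z": 25.5, "rx": 0, "ry": 0, "rz": 0},
    {"x": 0, "y": 0, "z": 26, "rx": 0, "ry": 0, "rz": 0},
    {"x": 0, "y": 0, "z": 26.5, "rx": 0, "ry": 0, "rz": 0},
    {"x": 0, "y": 0, "z": 27, "rx": 0, "ry": 0, "rz": 0},
    {"x": 0, "y": 0, "z": 27.5, "rx": 0, "ry": 0, "rz": 0},
    {"x": 0, "y": 0, "z": 28, "rx": 0, "ry": 0, "rz": 0},
    {"x": 0, "y": 0, "z": 28, "rx": 0, "ry": 0, "rz": 0}
  ],
  "hand": 0
}}

```text
time: 46.0
tool_pos: [0.6029, -0.0767, 0.0917]
tool_rot: [-3.141, 0.0, 1.494]
contact_force: [-5.7, 1.0, 11.0]
opening: 0.0002
grip_force: 5.4
```

>>> {"api": "arm_command", "payload": {
  "series": [
    {"x": 0, "y": 0, "z": 0.5, "rx": 0, "ry": 0, "rz": 0},
    {"x": 0, "y": 0, "z": 1, "rx": 0, "ry": 0, "rz": 0},
    {"x": 0, "y": 0, "z": 1.5, "rx": 0, "ry": 0, "rz": 0},
    {"x": 0, "y": 0, "z": 1.5, "rx": 0, "ry": 0, "rz": 0},
    {"x": 0, "y": 0, "z": 1.5, "rx": 0, "ry": 0, "rz": 0}
  ]
}}

```text
time: 46.5
tool_pos: [0.6029, -0.0767, 0.0916]
tool_rot: [3.141, 0.0, 1.494]
contact_force: [-9.5, 1.7, 20.2]
opening: 0.0003
grip_force: 10.1
```

>>> {"api": "arm_command", "payload": {
  "series": [
    {"x": 0, "y": 0, "z": -30, "rx": 0, "ry": 0, "rz": 0},
    {"x": 0, "y": 0, "z": -75, "rx": 0, "ry": 0, "rz": 0},
    {"x": 0, "y": 0, "z": -120, "rx": 0, "ry": 0, "rz": 0},
    {"x": 0, "y": 0, "z": -165, "rx": 0, "ry": 0, "rz": 0},
    {"x": 40, "y": -55, "z": -200, "rx": 0, "ry": 0, "rz": 0},
    {"x": 80, "y": -60, "z": -200, "rx": 0, "ry": 0, "rz": 0},
    {"x": 80, "y": -60, "z": -200, "rx": 0, "ry": 0, "rz": 0},
    {"x": 80, "y": -60, "z": -200, "rx": 0, "ry": 0, "rz": 0},
    {"x": 80, "y": -60, "z": -200, "rx": 0, "ry": 0, "rz": 0}
  ],
  "hand": 60
}}

```text
time: 47.4
tool_pos: [0.55, 0.007, 0.2885]
tool_rot: [3.141, 0.001, 1.494]
contact_force: [0.3, -0.7, -1.0]
opening: 0.0594
grip_force: 0.0
```

```bash
python3 - <<'E'
from h import *
ps=look("wrist","scene","side")
for p,n in zip(ps,"wsd"): cv2.imwrite(f"pics/end_{n}.png",p["pixels"])
for p in ps[1:]:
    for q in("pot","pot_grip"): print(q,[(np.round(d["point"],4).tolist(),round(d["confidence"],2)) for d in mark_of(p,q)[:3]])
cc=[]
for p in ps[1:]:
    u=proj(p,(.635,-.281,.11)).astype(int);c=p["pixels"][u[1]-60:u[1]+60,u[0]-45:u[0]+45];cc.append(cv2.resize(c,(360,480),interpolation=2));print(u-[45,60])
cv2.imwrite("pics/pot.png",np.hstack(cc))
o=observe();print(o["tool_pos"],o["time"])
E
```

```text
pot [([0.6399, -0.2836, 0.0], 0.6)]
pot_grip [([0.6356, -0.2837, 0.1424], 0.93)]
pot [([0.6315, -0.2805, 0.0063], 0.69), ([0.4718, -0.0703, 0.0239], 0.44)]
pot_grip [([0.6354, -0.2807, 0.1399], 0.88)]
[186  96]
[372 301]
[0.54978766 0.00683993 0.28815078] 47.75
```

View pics/end_w.png

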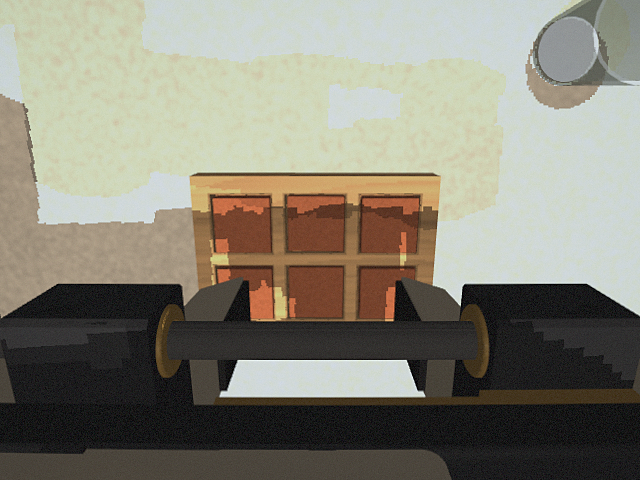

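View pics/pot.png

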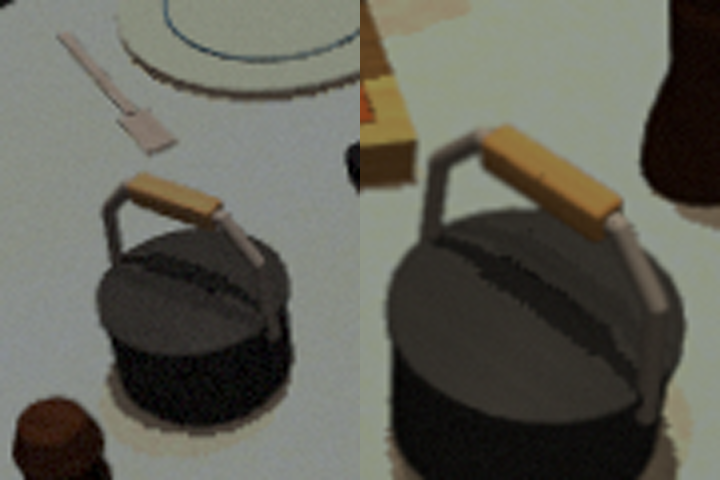

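All six tiles show flush in the trivet. The pot's grip bar runs from (218,142) to (240,150) in scene, and from (404,337) to (435,355) in side.

```bash
python3 - <<'E'
from h import *
ps=look("scene","side")
for p,a,b in zip(ps,((218.5,142),(404.5,337)),((239.8,149.5),(435,354.5))):
    A,B=at_z(p,a,.14),at_z(p,b,.14);d=B-A;print(((A+B)/2).round(4),"len",np.linalg.norm(d).round(4),"ang",np.degrees(np.arctan2(d[1],d[0])).round(1))
plan((.6355,-.282,.29,110),(.6355,-.282,.29,70))
E
```

```text
[ 0.6342 -0.2862  0.14  ] len 0.062 ang 117.6
[ 0.6364 -0.2795  0.14  ] len 0.0574 ang -57.8
now [549.7, 7.1, 288.4] [-179.98, 0.0, 85.57] t 47.85 open 60.0 F [0.7, -0.5, 1.0] grip 0.0
row {'x': -281.6, 'y': 107.9, 'z': -1.7} rot [-0.0, -0.0, -24.4] rows 7
row {'x': -281.6, 'y': 107.9, 'z': -1.7} rot [-0.0, 0.0, 15.6] rows 7
```

>>> {"api": "arm_command", "payload": {
  "series": [
    {"x": -281, "y": 108, "z": -2, "rx": 0, "ry": 0, "rz": -34.5},
    {"x": -281, "y": 108, "z": -2, "rx": 0, "ry": 0, "rz": -34.5},
    {"x": -281, "y": 108, "z": -2, "rx": 0, "ry": 0, "rz": -34.5},
    {"x": -281, "y": 108, "z": -2, "rx": 0, "ry": 0, "rz": -34.5},
    {"x": -281, "y": 108, "z": -2, "rx": 0, "ry": 0, "rz": -34.5},
    {"x": -281, "y": 108, "z": -2, "rx": 0, "ry": 0, "rz": -34.5},
    {"x": -281, "y": 108, "z": -2, "rx": 0, "ry": 0, "rz": -34.5},
    {"x": -281, "y": 108, "z": -2, "rx": 0, "ry": 0, "rz": -34.5},
    {"x": -281, "y": 108, "z": -2, "rx": 0, "ry": 0, "rz": -34.5},
    {"x": -281, "y": 108, "z": -2, "rx": 0, "ry": 0, "rz": -34.5}
  ],
  "hand": 70
}}

```text
time: 48.85
tool_pos: [0.6358, -0.2792, 0.2912]
tool_rot: [3.141, 0.0, 2.098]
contact_force: [-0.5, -0.3, 0.5]
opening: 0.0699
grip_force: 0.0
```

```bash
python3 - <<'E'
from h import *
p=look("wrist")[0];cv2.imwrite("pics/wp.png",p["pixels"])
print([(np.round(d["point"],4).tolist(),round(d["confidence"],2)) for d in mark_of(p,"pot_grip")+mark_of(p,"pot")])
print(proj(p,(.6355,-.282,.14)));plan()
E
```

```text
[([0.6334, -0.2845, 0.1415], 0.55), ([0.6302, -0.2844, -0.0004], 0.7)]
[318.56336222 247.31222742]
now [635.9, -279.6, 291.4] [179.97, 0.03, 120.19] t 49.0 open 69.9 F [-0.8, -0.1, 0.3] grip 0.0
```

View pics/wp.png

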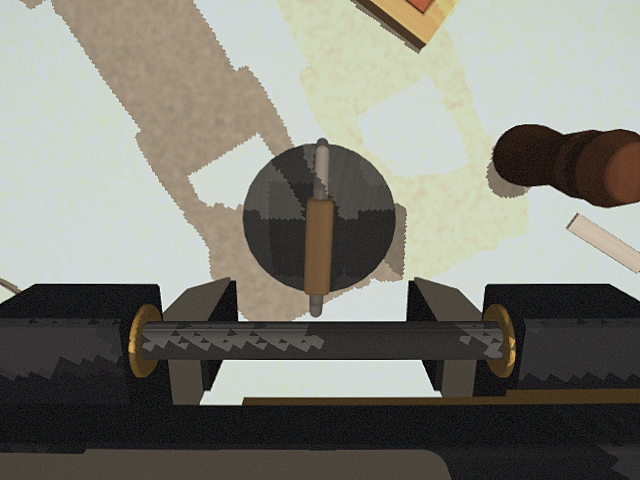

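The grip bar runs from (320,199) to (317,294) in the wrist view, nearly along the tool x axis.

```bash
python3 - <<'E'
from h import *
p=look("wrist")[0];im=cv2.cvtColor(p["pixels"],cv2.COLOR_BGR2HSV)
m=(im[...,0]>7)&(im[...,0]<25)&(im[...,1]>110);m[:190]=0;m[305:]=0;m[:,:290]=0;m[:,345:]=0
n,l,st,c=cv2.connectedComponentsWithStats(m.astype(np.uint8));i=1+np.argmax(st[1:,4]);pts=np.argwhere(l==i)[:,::-1]
print(st[i])
rows=[(pts[pts[:,1]==r][:,0].mean(),r) for r in range(st[i,1]+8,st[i,1]+st[i,3]-8)]
f=np.polyfit([r for _,r in rows],[x for x,_ in rows],1)
r0,r1=st[i,1],st[i,1]+st[i,3]
A,B=at_z(p,(np.polyval(f,r0),r0),.146),at_z(p,(np.polyval(f,r1),r1),.146);d=A-B;C=(A+B)/2
a=np.degrees(np.arctan2(d[1],d[0]));print(C,"len",np.linalg.norm(d),"ang",a)
plan((C[0],C[1],.19,a))
E
```

```text
[ 304  196   30   98 2450]
[ 0.63434137 -0.2806384   0.146     ] len 0.06114607356253151 ang 117.73171258638651
now [635.9, -279.9, 291.3] [179.98, 0.03, 120.18] t 49.05 open 70.0 F [0.0, 0.2, 1.0] grip 0.0
row {'x': 0.1, 'y': -1.8, 'z': 101.3} rot [0.0, 0.0, 2.4] rows 3
```

>>> {"api": "arm_command", "payload": {
  "series": [
    {"x": 0, "y": -1.8, "z": 30, "rx": 0, "ry": 0, "rz": 2.4},
    {"x": 0, "y": -1.8, "z": 60, "rx": 0, "ry": 0, "rz": 2.4},
    {"x": 0, "y": -1.8, "z": 90, "rx": 0, "ry": 0, "rz": 2.4},
    {"x": 0, "y": -1.8, "z": 104, "rx": 0, "ry": 0, "rz": 2.4},
    {"x": 0, "y": -1.8, "z": 104, "rx": 0, "ry": 0, "rz": 2.4},
    {"x": 0, "y": -1.8, "z": 104, "rx": 0, "ry": 0, "rz": 2.4}
  ]
}}

```text
time: 49.65
tool_pos: [0.6348, -0.282, 0.188]
tool_rot: [3.141, 0.002, 2.054]
contact_force: [0.1, -0.7, -0.1]
opening: 0.07
grip_force: 0.0
```

>>> {"api": "arm_command", "payload": {
  "series": [
    {"x": 0, "y": 0, "z": 0, "rx": 0, "ry": 0, "rz": 0},
    {"x": 0, "y": 0, "z": 0, "rx": 0, "ry": 0, "rz": 0},
    {"x": 0, "y": 0, "z": 0, "rx": 0, "ry": 0, "rz": 0},
    {"x": 0, "y": 0, "z": 0, "rx": 0, "ry": 0, "rz": 0},
    {"x": 0, "y": 0, "z": 0, "rx": 0, "ry": 0, "rz": 0},
    {"x": 0, "y": 0, "z": 0, "rx": 0, "ry": 0, "rz": 0},
    {"x": 0, "y": 0, "z": 0, "rx": 0, "ry": 0, "rz": 0},
    {"x": 0, "y": 0, "z": 0, "rx": 0, "ry": 0, "rz": 0},
    {"x": 0, "y": 0, "z": 0, "rx": 0, "ry": 0, "rz": 0}
  ],
  "hand": 8,
  "squeeze": 50
}}

```text
time: 50.55
tool_pos: [0.6344, -0.2817, 0.1866]
tool_rot: [3.141, 0.0, 2.054]
contact_force: [1.6, 0.5, -0.9]
opening: 0.0158
grip_force: 50.0
```

>>> {"api": "arm_command", "payload": {
  "series": [
    {"x": 0, "y": 0, "z": -10, "rx": 0, "ry": 0, "rz": 0},
    {"x": 0, "y": 0, "z": -25, "rx": 0, "ry": 0, "rz": 0},
    {"x": 0, "y": 0, "z": -45, "rx": 0, "ry": 0, "rz": 0},
    {"x": 0, "y": 0, "z": -60, "rx": 0, "ry": 0, "rz": 0},
    {"x": 0, "y": 0, "z": -60, "rx": 0, "ry": 0, "rz": 0},
    {"x": 0, "y": 0, "z": -60, "rx": 0, "ry": 0, "rz": 0},
    {"x": 0, "y": 0, "z": -60, "rx": 0, "ry": 0, "rz": 0}
  ]
}}

```text
time: 51.25
tool_pos: [0.6335, -0.2816, 0.2448]
tool_rot: [-3.14, -0.003, 2.054]
contact_force: [-0.2, 0.5, -7.2]
opening: 0.016
grip_force: 50.0
```

```bash
python3 - <<'E'
from h import *
for p in look("scene","side"): print([(np.round(d["point"],4).tolist(),round(d["confidence"],2)) for q in("pot","pot_grip") for d in mark_of(p,q)[:1]])
plan((T[0],T[1],.245,117.7),(T[0],T[1],.2155,117.7))
E
```

```text
[([0.6346, -0.2825, 0.06], 0.59), ([0.6367, -0.282, 0.2026], 0.79)]
[([0.6292, -0.2829, 0.0629], 0.76), ([0.6325, -0.2817, 0.2014], 0.77)]
now [634.1, -281.8, 246.1] [-179.98, -0.04, 117.7] t 51.55 open 15.4 F [-0.2, 0.0, -7.3] grip 50.0
row {'x': 257.6, 'y': 29.7, 'z': 1.3} rot [-0.0, -0.0, -0.0] rows 6
row {'x': 257.6, 'y': 29.7, 'z': 30.8} rot [-0.0, -0.0, -0.0] rows 6
```

>>> {"api": "arm_command", "payload": {
  "series": [
    {"x": 15, "y": 2, "z": 0, "rx": 0, "ry": 0, "rz": 0},
    {"x": 40, "y": 5, "z": 0, "rx": 0, "ry": 0, "rz": 0},
    {"x": 70, "y": 8, "z": 0, "rx": 0, "ry": 0, "rz": 0},
    {"x": 105, "y": 12, "z": 0, "rx": 0, "ry": 0, "rz": 0},
    {"x": 140, "y": 16, "z": 0, "rx": 0, "ry": 0, "rz": 0},
    {"x": 175, "y": 20, "z": 0, "rx": 0, "ry": 0, "rz": 0},
    {"x": 205, "y": 24, "z": 0, "rx": 0, "ry": 0, "rz": 0},
    {"x": 230, "y": 27, "z": 0, "rx": 0, "ry": 0, "rz": 0},
    {"x": 247, "y": 29, "z": 0, "rx": 0, "ry": 0, "rz": 0},
    {"x": 257.5, "y": 29.7, "z": 0, "rx": 0, "ry": 0, "rz": 0},
    {"x": 257.5, "y": 29.7, "z": 0, "rx": 0, "ry": 0, "rz": 0},
    {"x": 257.5, "y": 29.7, "z": 0, "rx": 0, "ry": 0, "rz": 0},
    {"x": 257.5, "y": 29.7, "z": 0, "rx": 0, "ry": 0, "rz": 0}
  ]
}}

```text
time: 52.85
tool_pos: [0.5413, -0.0411, 0.2466]
tool_rot: [3.141, 0.001, 2.053]
contact_force: [0.1, 0.3, -6.9]
opening: 0.0156
grip_force: 50.0
```

```bash
python3 - <<'E'
from h import *
for p in look("scene","side"): print([(np.round(d["point"],4).tolist(),round(d["confidence"],2)) for q in("pot","pot_grip") for d in mark_of(p,q)[:1]])
plan((T[0],T[1],.245,117.7),(T[0],T[1],.213,117.7))
E
```

```text
[([0.5452, -0.0424, 0.0618], 0.8)]
[([0.5388, -0.0414, 0.0641], 0.62), ([0.5399, -0.0394, 0.1986], 0.91)]
now [540.9, -40.5, 246.5] [-180.0, 0.0, 117.67] t 53.15 open 15.6 F [-0.3, 0.2, -8.3] grip 50.0
row {'x': 0.6, 'y': 0.0, 'z': 1.5} rot [-0.0, 0.0, -0.0] rows 1
row {'x': 0.6, 'y': 0.0, 'z': 33.5} rot [-0.0, 0.0, -0.0] rows 1
```

>>> {"api": "arm_command", "payload": {
  "series": [
    {"x": 0.5, "y": 0, "z": 8, "rx": 0, "ry": 0, "rz": 0},
    {"x": 0.5, "y": 0, "z": 16, "rx": 0, "ry": 0, "rz": 0},
    {"x": 0.5, "y": 0, "z": 24, "rx": 0, "ry": 0, "rz": 0},
    {"x": 0.5, "y": 0, "z": 29, "rx": 0, "ry": 0, "rz": 0},
    {"x": 0.5, "y": 0, "z": 31.5, "rx": 0, "ry": 0, "rz": 0},
    {"x": 0.5, "y": 0, "z": 33, "rx": 0, "ry": 0, "rz": 0},
    {"x": 0.5, "y": 0, "z": 33.5, "rx": 0, "ry": 0, "rz": 0},
    {"x": 0.5, "y": 0, "z": 33.5, "rx": 0, "ry": 0, "rz": 0},
    {"x": 0.5, "y": 0, "z": 33.5, "rx": 0, "ry": 0, "rz": 0}
  ]
}}

```text
time: 54.05
tool_pos: [0.5407, -0.0397, 0.2134]
tool_rot: [3.141, 0.0, 2.054]
contact_force: [0.9, -0.4, -7.3]
opening: 0.0156
grip_force: 50.0
```

>>> {"api": "arm_command", "payload": {
  "series": [
    {"x": 0, "y": 0, "z": 0.4, "rx": 0, "ry": 0, "rz": 0},
    {"x": 0, "y": 0, "z": 0.8, "rx": 0, "ry": 0, "rz": 0},
    {"x": 0, "y": 0, "z": 0.8, "rx": 0, "ry": 0, "rz": 0},
    {"x": 0, "y": 0, "z": 0.8, "rx": 0, "ry": 0, "rz": 0}
  ]
}}

```text
time: 54.45
tool_pos: [0.5407, -0.0397, 0.2126]
tool_rot: [3.141, 0.0, 2.054]
contact_force: [-0.3, 0.1, -6.1]
opening: 0.0155
grip_force: 50.0
```

>>> {"api": "arm_command", "payload": {
  "series": [
    {"x": 0, "y": 0, "z": 0.4, "rx": 0, "ry": 0, "rz": 0},
    {"x": 0, "y": 0, "z": 0.8, "rx": 0, "ry": 0, "rz": 0},
    {"x": 0, "y": 0, "z": 0.8, "rx": 0, "ry": 0, "rz": 0},
    {"x": 0, "y": 0, "z": 0.8, "rx": 0, "ry": 0, "rz": 0}
  ]
}}

```text
time: 54.85
tool_pos: [0.5408, -0.0396, 0.2125]
tool_rot: [3.14, 0.001, 2.054]
contact_force: [-2.4, 1.8, 6.0]
opening: 0.0156
grip_force: 50.0
```

Seated: the load has transferred to the trivet. Releasing and retreating.

>>> {"api": "arm_command", "payload": {
  "series": [
    {"x": 0, "y": 0, "z": -0.5, "rx": 0, "ry": 0, "rz": 0},
    {"x": 0, "y": 0, "z": -0.5, "rx": 0, "ry": 0, "rz": 0},
    {"x": 0, "y": 0, "z": -0.5, "rx": 0, "ry": 0, "rz": 0},
    {"x": 0, "y": 0, "z": -0.5, "rx": 0, "ry": 0, "rz": 0},
    {"x": 0, "y": 0, "z": -0.5, "rx": 0, "ry": 0, "rz": 0},
    {"x": 0, "y": 0, "z": -0.5, "rx": 0, "ry": 0, "rz": 0},
    {"x": 0, "y": 0, "z": -30, "rx": 0, "ry": 0, "rz": 0},
    {"x": 0, "y": 0, "z": -70, "rx": 0, "ry": 0, "rz": 0},
    {"x": 0, "y": 0, "z": -120, "rx": 0, "ry": 0, "rz": 0},
    {"x": 0, "y": 0, "z": -120, "rx": 0, "ry": 0, "rz": 0},
    {"x": 0, "y": 0, "z": -120, "rx": 0, "ry": 0, "rz": 0}
  ],
  "hand": 70
}}

```text
time: 55.95
tool_pos: [0.5408, -0.0397, 0.3326]
tool_rot: [3.139, 0.002, 2.054]
contact_force: [0.6, 0.2, -0.4]
opening: 0.07
grip_force: 0.0
```

```bash
python3 - <<'E'
from h import *
ps=look("scene","side")
for p in ps: print([(np.round(d["point"],4).tolist(),round(d["confidence"],2)) for q in("pot","pot_grip") for d in mark_of(p,q)[:2]])
cv2.imwrite("pics/final.png",ps[1]["pixels"]);plan()
E
```

```text
[([0.5446, -0.0424, 0.0285], 0.85), ([0.543, -0.0391, 0.1689], 0.76)]
[([0.5398, -0.0406, 0.0281], 0.6), ([0.5397, -0.0372, 0.1674], 0.65)]
now [540.3, -39.6, 330.3] [-179.9, -0.09, 117.7] t 56.25 open 70.2 F [0.3, -0.0, 1.2] grip 0.0
```

View pics/final.png

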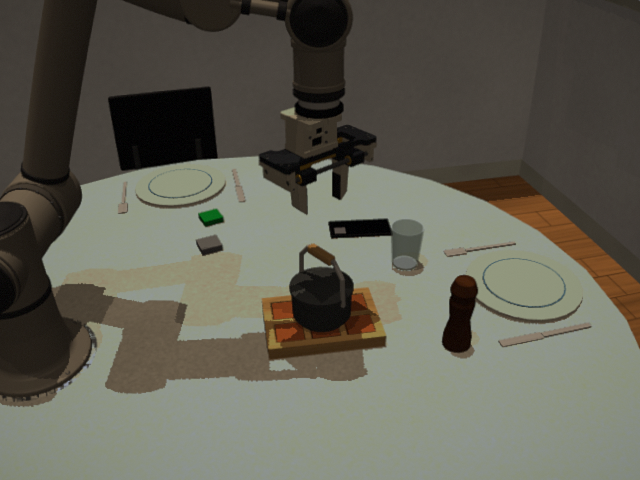

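The pot stands upright in the middle of the trivet at (322,300). The glass, phone, mill and both look-alikes are where they were, and the arm is clear.

```bash
python3 -c "
from cell import *
print(hand_in())"
```

```text
the job is handed in; nothing more can be done
None
```

The job is handed in: all six terracotta tiles sit flush in their own pockets, and the pot was then stood upright in the middle of the trivet and released. The glass, phone, pepper mill and the green and grey look-alikes were not touched.

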